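Clear the seed mill's chute and set its grind dial

TASK

Get the seed mill ready for use: with the wooden pusher, push the stuck stopper through the outlet chute and out of its far mouth so that it drops into the wooden tray there, then lay the pusher flat on the counter. After that set the grind: turn the dial on top of the mill clockwise all the way to its stop, then turn it back exactly three clicks and let go. Do not touch the stopper with the fingers, and leave the tray, bell, card reader and jam jar where they stand.

Things in the scene. Friction and masses are not known exactly. Their poses are not given: they have to be found in the camera images.
- mill: Fixed pale metal bench mill; origin on the counter under the middle of its outlet chute. +x points away from the robot to the housing, +y along the chute from its near to its far mouth, z up. The housing begins 75 mm in +x from the chute's axis, is 130 x 130 mm and 105 mm tall, with the grind dial on top; dial axis 140 mm in +x
- chute_in (a point): Centre of the chute's near mouth, where the rod enters. The chute is a level square steel tube in front of the housing, 90 mm long, 44 x 44 mm clear inside (64 mm wide, 70 mm high outside), its axis 60 mm above the counter. Axes as the mill's: +y into the chute, toward the far mouth
- chute_out (a point): Centre of the chute's far mouth, 90 mm in +y of the near one, same axes; the stopper must leave here
- stopper_mid (a point): Centre of the stopper, a light wooden block 40 x 60 x 40 mm (60 mm along the chute), stuck at the start in the middle of the chute (near end 15 mm inside the near mouth) by a spring pad in its roof; 5 to 15 N pushes it along. The free pad hangs down to 15.5 mm above the chute's axis
- wood_tray: Loose dark wooden tray 150 x 225 x 18 mm (x, y, height; low rim), origin at the centre of its underside; it reaches under the far mouth of the chute so that the stopper falls into it
- pusher_grip (a point): Centre of the square handle of the loose wooden pusher: handle 70 mm long, 36 x 36 mm, this point 18 mm above the counter; a round rod, 24 mm thick and 115 mm long, goes on from it along the point's +x (z up). 70 to 120 g. For the stopper to come right out, the rod's tip must go to the far mouth or up to 20 mm past it
- pusher_tip (a point): End of the pusher's rod, on its axis, 150 mm in +x from pusher_grip
- dial_axis (a point): Point on the upright axis of the grind dial, 134 mm above the counter. Dial: black disc, radius 46 mm, top 128 mm above the counter, with an arm that carries an upright steel post. A small stop block stands on the housing (top 126 mm above the counter), just clockwise of the post when the dial is at its stop. Axes as the mill's
- dial_post (a point): Middle of the dial's upright steel post: 16 mm thick, 55 mm from the dial's axis, free from 134 to 180 mm above the counter, this point 155 mm. Push it round the axis with the shut fingers
- dial (a joint): Dial angle, rad: 0 at the clockwise stop, growing counter-clockwise (from above) to 3.2. It rests at every 0.4 (a click), snaps on to the next rest past half-way (about 4 N at the post) and stays there when let go. Three clicks back is 1.2. Seen from above, at 0 the post lies 1.54 rad counter-clockwise of the mill's +x; at 1.6 toward the robot
- service_bell: Counter bell, 83 mm round and 62 mm high, origin under its centre; bystander
- card_reader: White square card reader 68 x 68 x 14 mm, origin under its centre; bystander
- jam_jar: Jam jar, 62 mm round, 85 mm high, origin under its centre; bystander
- pusher: The pusher as a whole: origin under its handle's centre, on the underside; +x along the rod
- stopper: The stopper as a whole: origin at the centre of its underside, 20 mm below stopper_mid

How it is judged:
On the way, in this order (a step that is already met when the one before it is completed fails the run):
1. the pusher's rod is inside the chute and has pushed the stopper along (y of pusher_tip in the frame of chute_in between 0.03 and 0.12 m and x of pusher_tip in the frame of chute_in between -0.022 and 0.022 m and z of pusher_tip in the frame of chute_in between -0.022 and 0.022 m and y of stopper_mid in the frame of chute_in above 0.055 m).
2. the stopper has come out of the far mouth and lies in the tray (x of stopper_mid in the frame of wood_tray between -0.07 and 0.07 m and y of stopper_mid in the frame of wood_tray between -0.108 and 0.108 m and z of stopper_mid in the frame of wood_tray below 0.052 m and y of stopper_mid in the frame of chute_out above 0 m), for 0.2 s.
3. the dial has been turned clockwise to its stop (within 0.08 rad) (value of joint dial below 0.08 rad), for 0.2 s.
At the end, for the whole second after the job is handed in: Dial at rest three clicks (1.2 rad, within 0.12) from the stop it was turned to; stopper at rest in the tray, its centre past the far mouth and under 52 mm high; pusher at rest flat on the counter (handle centre under 26 mm high, rod level within 0.1 rad) (all of step 2 and linear speed of each of stopper, pusher below 0.02 m/s and value of joint dial between 1.08 and 1.32 rad and velocity of joint dial between -0.1 and 0.1 rad/s and height (world z) of pusher_grip below 0.026 m and angle between pusher_grip's own x axis and vertical between 1.47 and 1.67 rad); the robot touches nothing.
It fails at once if the fingers touch the stopper (contact force between the fingers and stopper above 0.5 N).
It fails at once if the tray is shifted more than 40 mm (distance of wood_tray from where it was at the start of the episode above 0.04 m).
It fails at once if the service bell is shifted more than 30 mm (distance of service_bell from where it was at the start of the episode above 0.03 m).
It fails at once if the card reader is shifted more than 30 mm (distance of card_reader from where it was at the start of the episode above 0.03 m).
It fails at once if the jam jar is shifted more than 30 mm (distance of jam_jar from where it was at the start of the episode above 0.03 m).
It also fails if it takes over 64 s, if anything falls off the work surface, if the arm or the gripper's body presses on something with over 40 N, if the wrist force passes 120 N, or if a joint passes its speed limit or range.

ROBOT

A 6-joint arm with a two-finger parallel gripper is mounted at the origin on a cart in front of the work surface, level with it; the furniture and walls round the work are solid. World frame = base frame: x ahead of the robot, y to its left, z up, the work surface at z = 0. Lengths are in m, angles in rad, forces in N, time in s.
With the tool pointing down it reaches from about 0.35 to 0.85 m from the base axis. Payload 8.1 kg.
Tool frame: the origin (TCP) lies at the very end of the fingers, on their centre line; the grasp point (between the pads) lies grip_point_offset behind it (grip_point_offset is the distance from the TCP to the grasp point, in m); z points along the fingers, x is the direction in which the jaws open and shut, and the axes are right-handed (so a half turn about z gives the same grasp; the last joint's range is limited). The gripper opens to 85 mm and grips with 20 to 120 N. Pads are 22 mm wide; open, the fingers measure 114 mm over their backs; the gripper's body (76 mm by 85 mm) begins 54 mm behind the grasp point. The pads swing forward as they close: fully open they stand 13 mm farther back than shut.
Start: joints at [-1.343, 0.13, 1.488, -0, 1.523, -0.085], TCP at [0.185, -0.571, 0.231] pointing down, gripper open.
Joint ranges: [-2.96, 2.96], [-0.89, 2.26], [0.02, 2.5], [-1.34, 4.48], [0, 2.73], [-2.66, 2.66]. Speed limits (rad/s): [2.39, 2.39, 2.79, 3.14, 3.14, 3.14].

INTERFACE

Orientations are given as a unit quaternion [x, y, z, w].
In Python, from bench import * gives the robot as it stands.
- The arm moves only by the tool send_rows, never from a script. Its argument "commands" is a list of rows, each a list of 5 numbers: the shift along the tool's x, y, z in m, then the turn about the tool's z in rad, then the opening, from 0 (shut) to 1 (fully open). A call has exactly 8 rows; each row is the pose to reach, as a shift and turn from the pose measured when the call began, along the tool's axes at that moment; what a row does not reach only later rows make up. A row lasts 1/12 s, in which the tool goes at most 41.7 mm and 7.16 degrees, less where a joint would pass 70% of its speed; a pose out of reach is approached as far as the arm can. A call with a gripper value outside its range is refused whole. The fingers move at their own pace and stop on an object; the grip force is fixed at half the most. Time passes only in rows, so rows that repeat a pose let the fingers close, or fill a call up. It gives the time, the measured TCP pose, the force and the opening at its end, in the units of the state.
- get_obs(): the state, without advancing time (a new reading comes with each control period).
- get_image(name): name is "scene" or "side" or "wrist"; returns a dict with "frame" (384x512x3 uint8, blue, green, red), "fx", "fy", "cx", "cy" (pixels), "T" (4x4, takes a point from camera to world coordinates); the wrist camera has in their place "tool_from_camera" (4x4, takes a point from camera to tool coordinates, whose origin is the TCP and whose axes are the tool frame's). Camera axes: x right, y down, z forward; pixel columns grow to the right and rows downward; lengths in m; the calibration is good to about 2 mm. A picture is of the moment at which its call begins: read the wrist's pose just before it. There is no depth.
- finish_job(): hands the job in, once; it reports no verdict.
The state is a dict: "time": time; "joints": joint angles; "qd": joint speeds; "tau": joint torques, N m; "tool_pos": TCP position; "ee_rot": TCP orientation; "wrist_force": force on the tool from outside, world axes, zero at the start; "wrist_torque": the same for the moment, N m; "grip_width": finger opening in m.
Only numpy, scipy, OpenCV 4.12 (cv2) and the standard library are available. Lean on these libraries where they do the work, as an engineer would, in place of code of your own. Each camera call takes 0.05 s, during which the arm holds its last target.

## Working session

There is one attempt and no reset: what is moved stays moved. The work goes in short steps, Python scripts to look and compute and a tool call to move; the robot and the scene stay as the last step left them, time stands still between calls to the robot, and variables do not carry over. Pictures are saved under pics/ and viewed, and the job is handed in when it is done.

Besides the shell and the picture viewer there is one more tool, called after "Emit:" as name(argument=value, ...) on one line, values as JSON. send_rows: Moves the arm, as the interface text tells. Its arguments: {"type":"object","properties":{"commands":{"type":"array"}},"required":["commands"]}

```bash
ls; mkdir -p pics
python3 - <<'E'
from bench import *
import cv2
o=get_obs();print(o)
for n in ["scene","side","wrist"]:
    d=get_image(n);cv2.imwrite(f"pics/{n}0.png",d["frame"]);print(n,[d[k] for k in("fx","fy","cx","cy")]);print(d.get("T",d.get("tool_from_camera")))
E
```

```text
pics
{'time': 0.0, 'joints': array([-1.34337220e+00,  1.31183522e-01,  1.48929070e+00,  2.36142899e-05,
        1.52299412e+00, -8.53913200e-02]), 'qd': array([-0.00045711, -0.00182473, -0.00037938, -0.00016077,  0.00038939,
        0.00162262]), 'tau': array([ 2.26198740e-04, -5.69389236e+01, -5.00556171e+01, -2.00746704e-04,
        1.48290658e-02, -1.51521232e-05]), 'tool_pos': array([ 0.18455237, -0.57033019,  0.2302248 ]), 'ee_rot': array([ 8.08621179e-01, -5.88328913e-01, -7.00813363e-04, -6.23338590e-04]), 'wrist_force': array([-0.21971385,  0.75032202, -0.34305246]), 'wrist_torque': array([ 0.00625008,  0.01365696, -0.01878704]), 'grip_width': 0.08538797152008708}
scene [434.1885214880301, 434.1885214880301, 258.0555841676538, 186.28291599168318]
[[-0.80921059 -0.35883871  0.46520212 -0.20317877]
 [-0.58744309  0.4814747  -0.65045579  0.98937244]
 [ 0.00942566 -0.79963548 -0.60041174  1.08095358]
 [ 0.          0.          0.          1.        ]]
side [478.75158133102474, 478.75158133102474, 248.64308802301272, 194.94614758042536]
[[ 0.93415739 -0.1392288   0.32858076  0.04060786]
 [-0.3566353  -0.33146729  0.87346477 -1.37544163]
 [-0.01269768 -0.93313706 -0.35929652  0.65775997]
 [ 0.          0.          0.          1.        ]]
wrist [280.39632875895506, 280.39632875895506, 255.54102339828694, 195.5978877601099]
[[ 9.99999923e-01 -3.51808932e-04  1.72707415e-04  6.09451392e-04]
 [ 2.75721844e-04  9.44705716e-01  3.27919251e-01 -8.42027015e-02]
 [-2.78522603e-04 -3.27919178e-01  9.44705740e-01 -1.42124410e-01]
 [ 0.00000000e+00  0.00000000e+00  0.00000000e+00  1.00000000e+00]]
```

View pics/scene0.png

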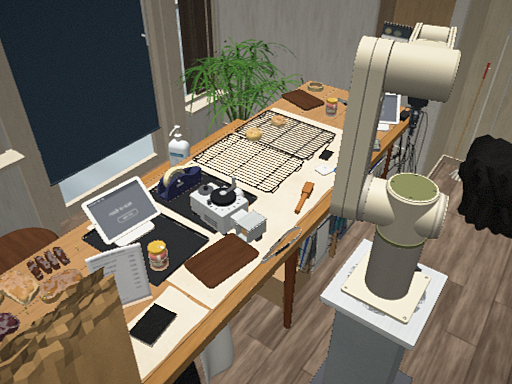

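View pics/side0.png

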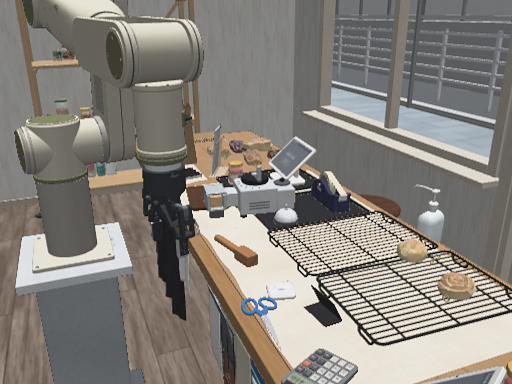

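View pics/wrist0.png

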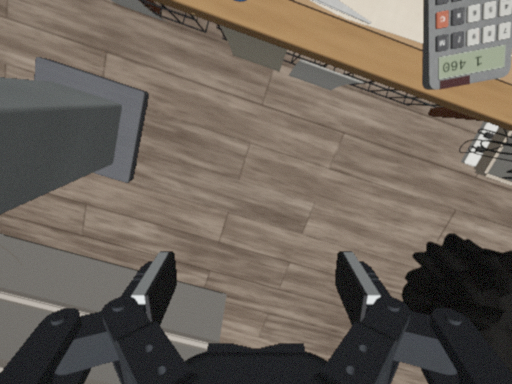

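Run:
```python
import bench;print([n for n in dir(bench) if not n.startswith('__')])
try: print(bench.grip_point_offset)
except Exception as e: print(e)
```

```text
['IKError', 'finish_job', 'get_image', 'get_obs', 'grip_point_offset']
0.0187
```

```bash
cat > h.py <<'E'
from bench import *
import numpy as np, cv2
from scipy.spatial.transform import Rotation as R
def cam(n,o=None):
    d=get_image(n)
    K=np.array([[d['fx'],0,d['cx']],[0,d['fy'],d['cy']],[0,0,1]])
    if n=='wrist':
        T=np.eye(4);T[:3,:3]=R.from_quat(o['ee_rot']).as_matrix();T[:3,3]=o['tool_pos'];T=T@d['tool_from_camera']
    else: T=d['T']
    return d['frame'],K,T
def ray(K,T,uv,z):
    r=T[:3,:3]@np.linalg.solve(K,[uv[0],uv[1],1]);c=T[:3,3]
    return c+r*(z-c[2])/r[2]
def proj(K,T,p):
    q=np.linalg.inv(T)@np.r_[p,1];q=K@q[:3];return q[:2]/q[2]
def crop(f,x0,y0,x1,y1,s,name,grid=0):
    g=cv2.resize(f[y0:y1,x0:x1],None,fx=s,fy=s,interpolation=cv2.INTER_CUBIC);cv2.imwrite(name,g)
E
python3 - <<'E'
from h import *
f,K,T=cam('scene');crop(f,140,140,340,290,4,'pics/s1.png');np.savez('scene.npz',K=K,T=T)
f,K,T=cam('side');crop(f,170,140,340,267,4.7,'pics/d1.png');np.savez('side.npz',K=K,T=T)
E
```

```text
(no output)
```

View pics/s1.png

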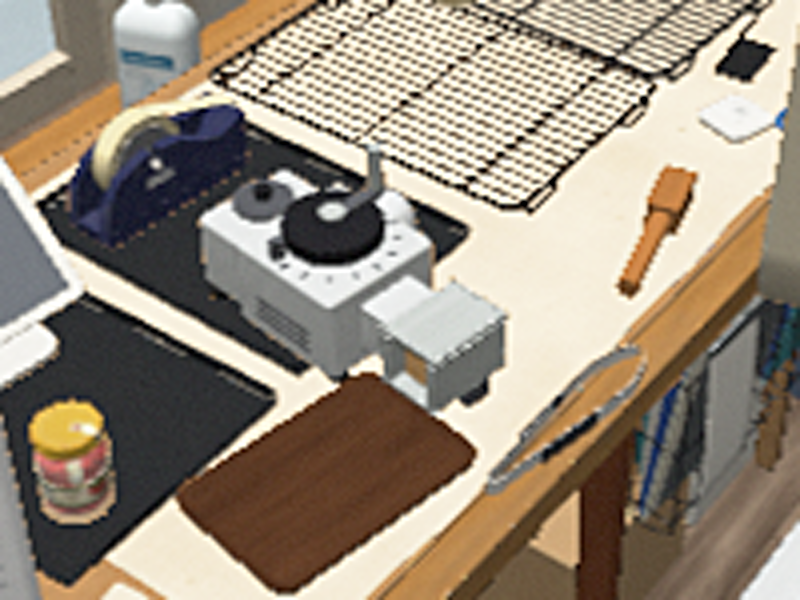

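View pics/d1.png

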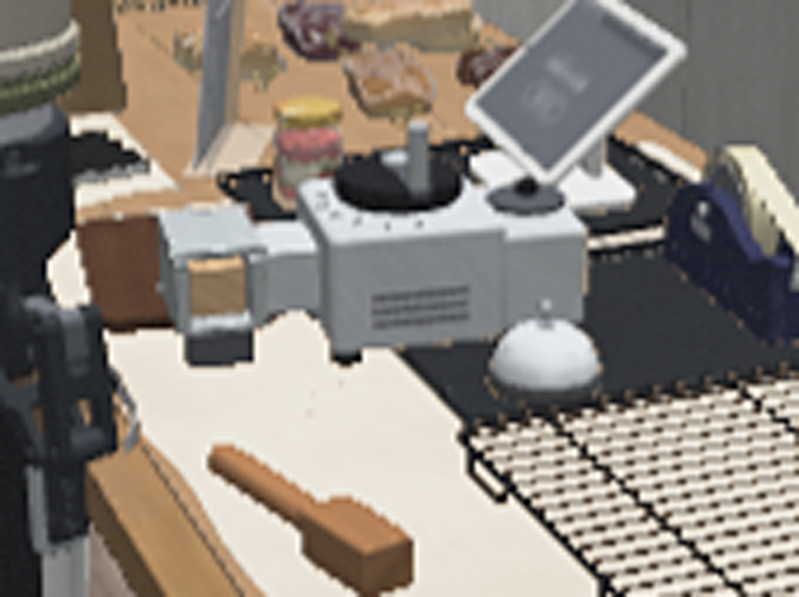

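```bash
cat > fit.py <<'E'
from h import *
from scipy.optimize import least_squares
S=np.load('scene.npz');D=np.load('side.npz')
sc=lambda u,v:np.array([140+u/4-.375,140+v/4-.375]); sd=lambda u,v:np.array([170+u/4.7-.39,140+v/4.7-.39])
obs=[(S,(-.032,-.045,.095),sc(508,318)),(S,(-.032,.045,.095),sc(431,361)),(S,(.032,.045,.095),sc(378,318)),(S,(.032,-.045,.095),sc(453,281)),
(D,(-.032,-.045,.095),sd(178,260)),(D,(.032,-.045,.095),sd(262,252)),(D,(-.032,.045,.095),sd(160,214)),
(S,(.14,0,.128),sc(334,226)),(D,(.14,0,.128),sd(400,182))]
def W(p,q):
    c,s=np.cos(p[2]),np.sin(p[2]);return np.array([p[0]+c*q[0]-s*q[1],p[1]+s*q[0]+c*q[1],q[2]])
def res(p): return np.concatenate([proj(c['K'],c['T'],W(p,q))-o for c,q,o in obs])
if __name__=='__main__':
    r=least_squares(res,[.5,0,0],loss='soft_l1');print(r.x);print(r.fun.reshape(-1,2).round(1))
    p=r.x
    for nm,u,v in [('handle/rod..',672,170)]:pass
    rays=lambda c,o,z:ray(c['K'],c['T'],o,z).round(4)
    print('tip',rays(S,sc(630,288),.018),rays(D,sd(217,457),.018))
    print('handle top ctr',rays(D,sd(357,523),.036),rays(S,sc(673,193),.036))
E
python3 fit.py
```

```text
[ 0.46933294  0.09142783 -0.16538219]
[[-0.3 -1. ]
 [-0.   0.7]
 [ 0.3  2.2]
 [ 0.5 -0.3]
 [-0.7 -0.7]
 [ 0.6 -0.6]
 [ 0.1  0. ]
 [ 0.2 -2.1]
 [ 0.2 -1.9]]
tip [ 0.4078 -0.1212  0.018 ] [ 0.4073 -0.1123  0.018 ]
handle top ctr [ 0.4473 -0.264   0.036 ] [ 0.4406 -0.2531  0.036 ]
```

```bash
cat > mv.py <<'E'
import sys
from h import *
def yaw(o): 
    m=R.from_quat(o['ee_rot']).as_matrix();return np.arctan2(m[1,0],m[0,0])
def go(x,y,z,yd):
    o=get_obs();m=R.from_quat(o['ee_rot']).as_matrix()
    s=m.T@(np.array([x,y,z])-o['tool_pos']);t=-(np.radians(yd)-yaw(o));t=(t+np.pi)%(2*np.pi)-np.pi
    print('shift',s.round(4),'turn',round(t,4),'| now',o['tool_pos'].round(4),'yaw',round(np.degrees(yaw(o)),2),'tilt',np.degrees(np.arccos(-m[2,2])).round(2),'F',o['wrist_force'].round(1),'w',round(o['grip_width'],4),'t',round(o['time'],2),'q',o['joints'].round(2))
if __name__=='__main__': go(*map(float,sys.argv[1:5]))
E
python3 mv.py .444 -.258 .2 14.7
```

```text
shift [-0.2176 -0.343   0.031 ] turn -1.5146 | now [ 0.1846 -0.5706  0.2308] yaw -72.08 tilt 0.05 F [ 0.6  0.1 -0.4] w 0.0854 t 0.25 q [-1.34  0.13  1.49  0.    1.52 -0.09]
```

Emit:
send_rows(commands=[[-0.0272, -0.0429, 0.004, -0.12, 1], [-0.0544, -0.0857, 0.008, -0.24, 1], [-0.0816, -0.1286, 0.012, -0.36, 1], [-0.1088, -0.1715, 0.016, -0.48, 1], [-0.136, -0.2144, 0.02, -0.6, 1], [-0.1632, -0.257, 0.023, -0.72, 1], [-0.19, -0.3, 0.027, -0.84, 1], [-0.2176, -0.343, 0.031, -0.96, 1]])

```text
time: 0.92
tool_pos: [0.3976, -0.3133, 0.2056]
ee_rot: [0.989, -0.146, 0.0, -0.0]
wrist_force: [1.6, -1.1, -0.8]
grip_width: 0.0857
```

```bash
python3 mv.py .444 -.258 .2 14.7
```

```text
shift [ 0.0284 -0.0663  0.0057] turn -0.5489 | now [ 0.3976 -0.3133  0.2056] yaw -16.75 tilt 0.03 F [ 1.6 -1.1 -0.8] w 0.0857 t 0.92 q [-0.77 -0.11  1.78  0.    1.47 -0.48]
```

Emit:
send_rows(commands=[[0.006, -0.013, 0.001, -0.12, 1], [0.011, -0.026, 0.002, -0.24, 1], [0.017, -0.04, 0.003, -0.36, 1], [0.023, -0.053, 0.005, -0.48, 1], [0.0284, -0.0663, 0.0057, -0.549, 1], [0.0284, -0.0663, 0.0057, -0.549, 1], [0.0284, -0.0663, 0.0057, -0.549, 1], [0.0284, -0.0663, 0.0057, -0.549, 1]])

```text
time: 1.58
tool_pos: [0.4436, -0.2583, 0.1999]
ee_rot: [0.992, 0.127, -0.0, -0.0]
wrist_force: [-0.2, -0.6, 0.6]
grip_width: 0.0852
```

```bash
python3 mv.py .444 -.258 .2 14.7
python3 - <<'E'
from h import *
o=get_obs();f,K,T=cam('wrist',o);np.savez('w1.npz',K=K,T=T);crop(f,0,0,512,384,1.5,'pics/w1.png')
E
```

```text
shift [ 0.0004 -0.0002 -0.0001] turn -0.0018 | now [ 0.4436 -0.2583  0.1999] yaw 14.6 tilt 0.02 F [-0.2 -0.6  0.6] w 0.0852 t 1.58 q [-0.63 -0.09  1.77  0.    1.46 -0.88]
```

View pics/w1.png

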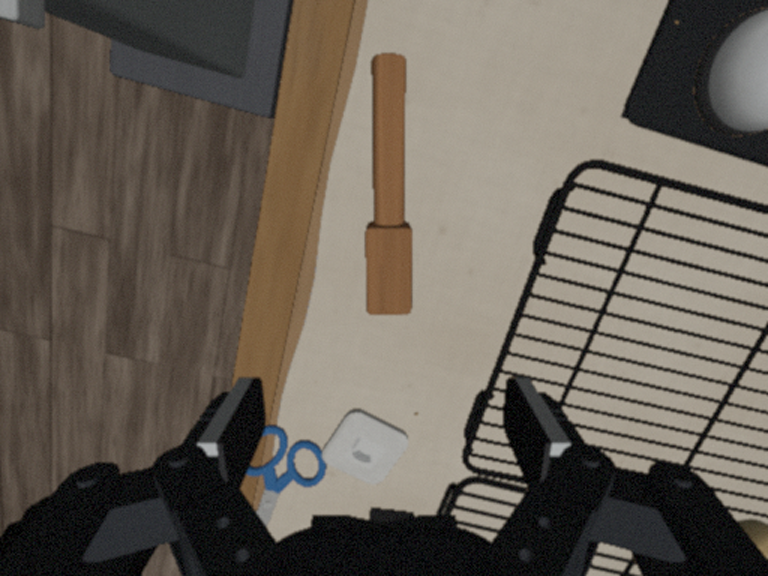

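Run:
```python
from h import *
w=np.load('w1.npz')
r=lambda u,v,z:ray(w['K'],w['T'],((u+.5)/1.5-.5,(v+.5)/1.5-.5),z)
c=[r(u,v,.036) for u,v in[(366,227),(411,227),(412,313),(367,313)]]
h=np.mean(c,0);print('handle',h,[np.linalg.norm(c[0]-c[1]),np.linalg.norm(c[0]-c[3])])
t1=r(389,54,.03);n=r(389,222,.03);print('tip',t1,'neck',n,np.degrees(np.arctan2(*(t1-n)[1::-1])))
d=t1-h;print(np.degrees(np.arctan2(d[1],d[0])),np.linalg.norm(d[:2]))
print('rack',r(470,455,.015),r(545,230,.015),'reader',r(365,445,.014))
```

```text
handle [ 0.44830267 -0.26169317  0.036     ] [np.float64(0.03285036833012052), np.float64(0.06751842943567841)]
tip [ 0.4108733  -0.12005186  0.03      ] neck [ 0.43904206 -0.2264822   0.03      ] 104.8244813807518
104.80231371107062 0.14650330460161404
rack [ 0.57075283 -0.42306894  0.015     ] [ 0.55946368 -0.20417386  0.015     ] reader [ 0.47176662 -0.43785787  0.014     ]
```

```bash
python3 mv.py .4475 -.262 .003 14.8
```

```text
shift [0.0029 0.0044 0.197 ] turn -0.0037 | now [ 0.4435 -0.2585  0.2   ] yaw 14.59 tilt 0.01 F [0.2 0.1 0. ] w 0.0853 t 1.63 q [-0.63 -0.09  1.77  0.    1.46 -0.88]
```

Emit:
send_rows(commands=[[0.0029, 0.0044, 0.03, -0.0037, 1], [0.0029, 0.0044, 0.06, -0.0037, 1], [0.0029, 0.0044, 0.09, -0.0037, 1], [0.0029, 0.0044, 0.12, -0.0037, 1], [0.0029, 0.0044, 0.15, -0.0037, 1], [0.0029, 0.0044, 0.175, -0.0037, 1], [0.0029, 0.0044, 0.19, -0.0037, 1], [0.0029, 0.0044, 0.197, -0.0037, 1]])

```text
time: 2.3
tool_pos: [0.4452, -0.2614, 0.0001]
ee_rot: [0.992, 0.128, -0.002, -0.002]
wrist_force: [0.6, -0.2, -1.1]
grip_width: 0.0853
```

Emit:
send_rows(commands=[[0, 0, 0, 0, 0], [0, 0, 0, 0, 0], [0, 0, 0, 0, 0], [0, 0, 0, 0, 0], [0, 0, 0, 0, 0], [0, 0, 0, 0, 0], [0, 0, 0, 0, 0], [0, 0, 0, 0, 0]])

```text
time: 2.97
tool_pos: [0.4465, -0.2625, 0.0019]
ee_rot: [0.992, 0.128, -0.0, -0.0]
wrist_force: [-1.3, -0.1, 6.7]
grip_width: 0.0352
```

```bash
python3 mv.py .4475 -.262 .1 -9.5
```

```text
shift [ 0.001  -0.0003 -0.0981] turn 0.4217 | now [ 0.4465 -0.2625  0.0019] yaw 14.66 tilt 0.06 F [-1.3 -0.1  6.7] w 0.0352 t 2.97 q [-0.63  0.16  1.91 -0.    1.08 -0.89]
```

```bash
python3 mv.py .429 -.150 .042 -9.5
```

```text
shift [ 0.0115 -0.1133 -0.04  ] turn 0.4217 | now [ 0.4465 -0.2625  0.0019] yaw 14.66 tilt 0.06 F [-1.3 -0.1  6.7] w 0.0352 t 2.97 q [-0.63  0.16  1.91 -0.    1.08 -0.89]
```

Emit:
send_rows(commands=[[0, 0, -0.02, 0, 0], [0, 0, -0.04, 0.05, 0], [0.002, -0.02, -0.04, 0.12, 0], [0.004, -0.045, -0.04, 0.2, 0], [0.006, -0.07, -0.04, 0.28, 0], [0.009, -0.095, -0.04, 0.36, 0], [0.0115, -0.1133, -0.04, 0.4217, 0], [0.0115, -0.1133, -0.04, 0.4217, 0]])

```text
time: 3.63
tool_pos: [0.4282, -0.147, 0.0419]
ee_rot: [0.996, -0.084, -0.001, -0.001]
wrist_force: [-1.0, -0.2, -1.4]
grip_width: 0.0349
```

```bash
python3 mv.py .429 -.150 .042 -9.5
python3 - <<'E'
from h import *
o=get_obs();f,K,T=cam('wrist',o);np.savez('w2.npz',K=K,T=T);crop(f,0,0,512,384,1.5,'pics/w2.png')
f,K,T=cam('side');crop(f,170,140,340,267,4.7,'pics/d2.png')
f,K,T=cam('scene');crop(f,140,140,340,290,4,'pics/s2.png')
E
```

```text
shift [ 0.0012  0.0028 -0.0001] turn -0.0016 | now [ 0.4282 -0.147   0.0419] yaw -9.59 tilt 0.15 F [-1.  -0.2 -1.4] w 0.0349 t 3.63 q [-0.44 -0.08  2.07  0.    1.16 -0.28]
```

View pics/w2.png

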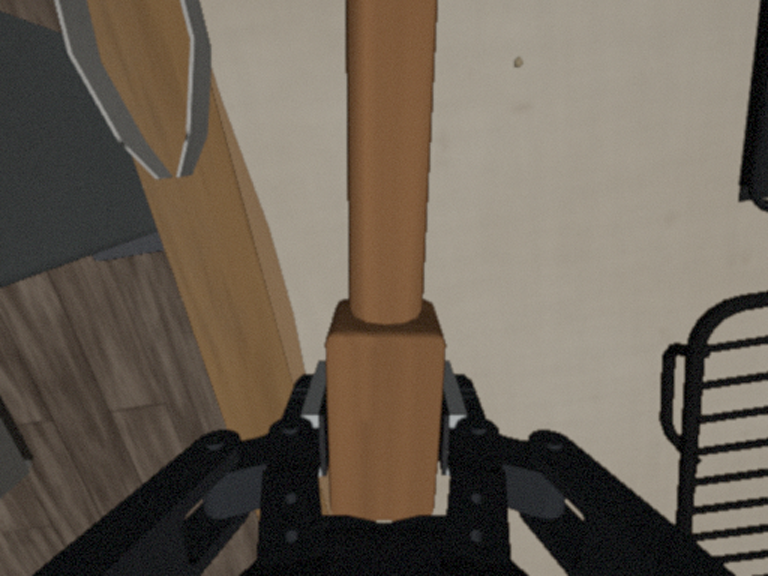

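View pics/d2.png

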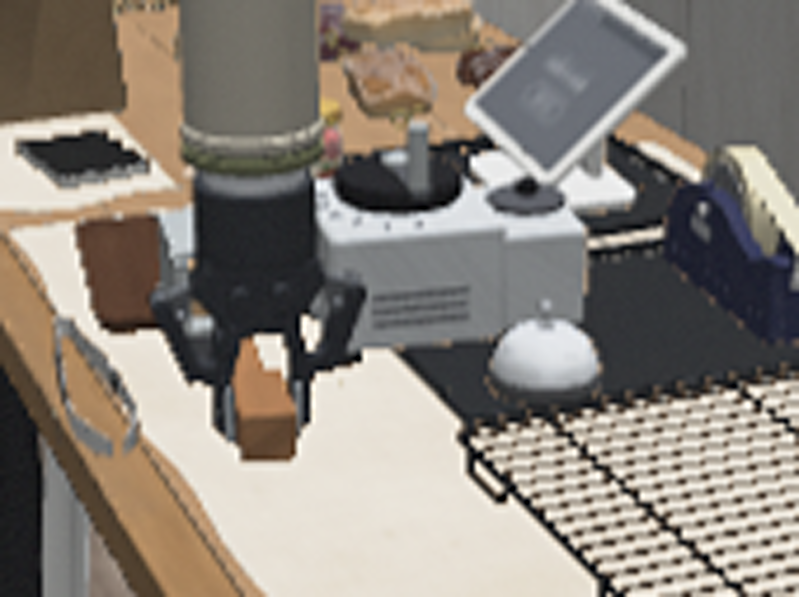

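View pics/s2.png

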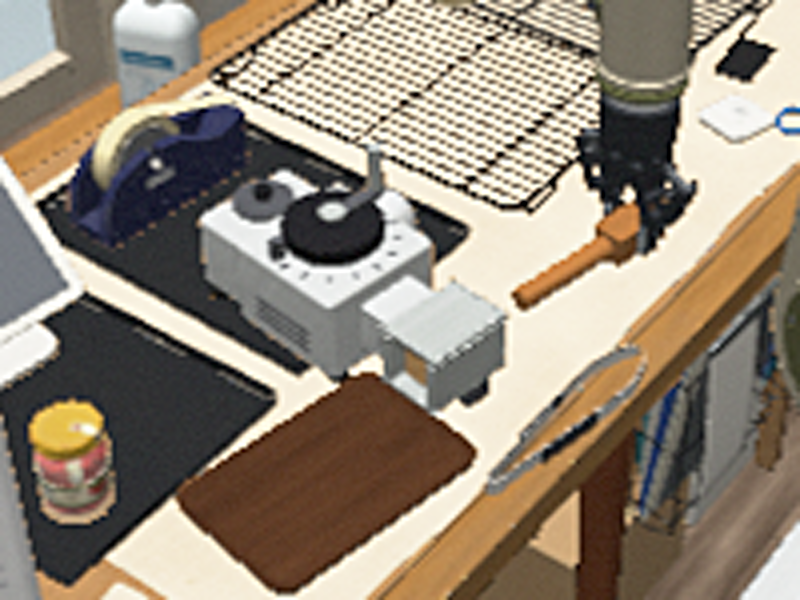

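Run:
```python
from fit import *
p=least_squares(res,[.5,0,0],loss='soft_l1').x
d=np.array([-np.sin(p[2]),np.cos(p[2]),0])
f,K,T=cam('scene')
g=np.array([.4282,-.147,.058]);
for yw in [-9.59]:
    a=np.radians(yw+90);e=np.array([np.cos(a),np.sin(a),0]);t=proj(K,T,g+.15*e);print('tip pred crop',(t-140+.375)*4, 'neck',(proj(K,T,g+.035*e)-140+.375)*4)
print('mouth',W(p,(0,-.045,.06)),W(p,(0,.045,.06)),d)
def box(im,c,f,xs,ys,zs,off,s,col):
    P=lambda q:tuple(int(v) for v in ((proj(c['K'],c['T'],W(p,q))-off)*s+s/2))
    import itertools
    C=list(itertools.product(xs,ys,zs))
    for a in C:
        for b in C:
            if sum(i!=j for i,j in zip(a,b))==1: cv2.line(im,P(a),P(b),col,1)
for nm,c,off,s,out in [('s2',S,np.array([140,140]),4,'so'),('d1',D,np.array([170,140]),4.7,'do')]:
    im=cv2.imread(f'pics/{nm}.png')
    box(im,c,None,(-.032,.032),(-.045,.045),(.025,.095),off,s,(0,0,255))
    box(im,c,None,(-.022,.022),(-.045,.045),(.038,.082),off,s,(0,255,0))
    box(im,c,None,(.075,.205),(-.065,.065),(.0,.105),off,s,(255,0,0))
    pts=[((proj(c['K'],c['T'],W(p,(.14+.046*np.cos(a),.046*np.sin(a),.128)))-off)*s+s/2) for a in np.linspace(0,6.3,60)]
    cv2.polylines(im,[np.int32(pts)],True,(0,255,255),1)
    cv2.imwrite(f'pics/{out}.png',im)
```

```text
tip pred crop [518.05777018 305.05050104] neck [603.92754277 249.4023016 ]
mouth [0.46192462 0.04704183 0.06      ] [0.47674126 0.13581382 0.06      ] [0.16462931 0.98635551 0.        ]
```

View pics/so.png

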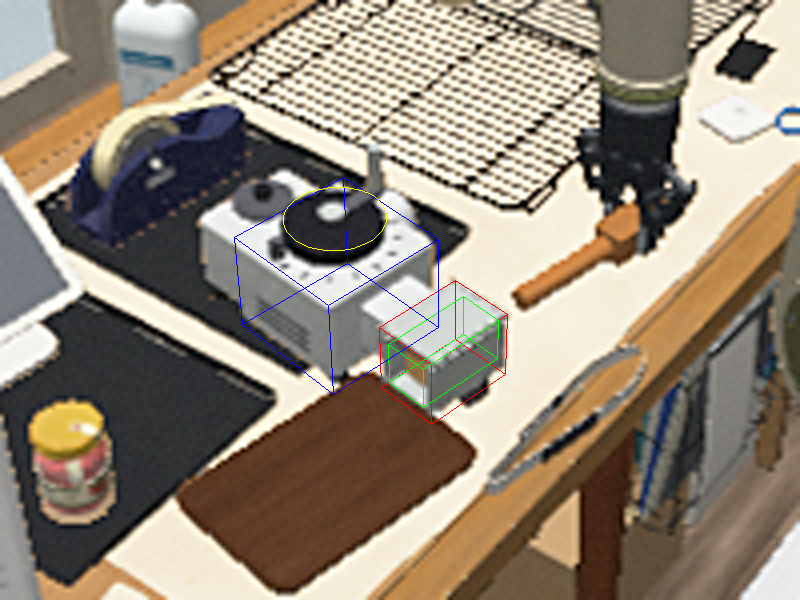

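View pics/do.png

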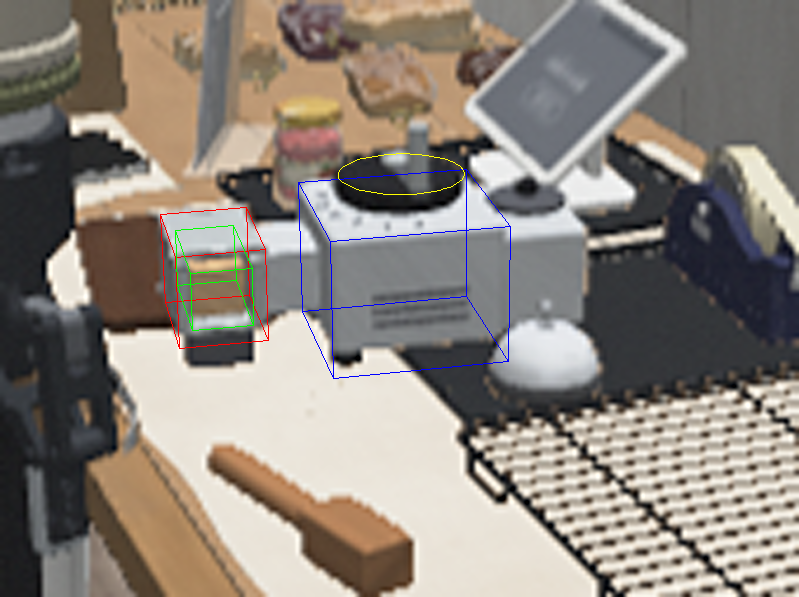

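Run:
```python
from h import *
f=cv2.imread('pics/side0.png');crop(f,195,165,275,225,10,'pics/d3.png')
f,K,T=cam('scene');crop(f,185,170,275,245,8.8,'pics/s3.png')
```

```text
(no output)
```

View pics/d3.png

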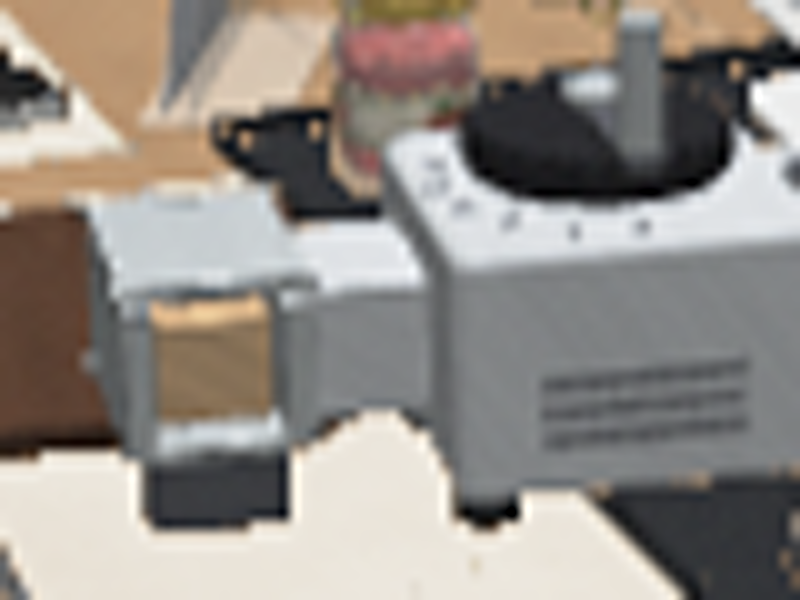

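View pics/s3.png

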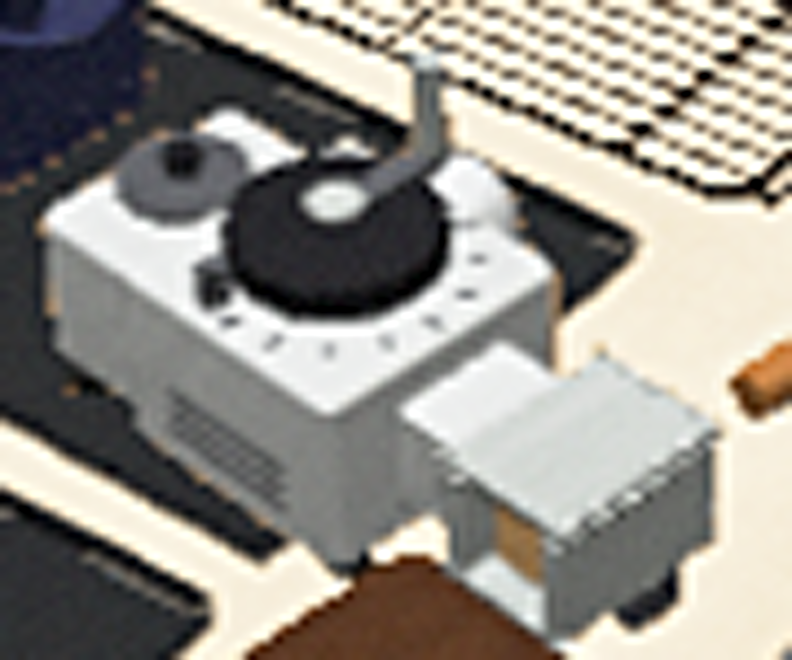

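```bash
cat > fit2.py <<'E'
from fit import *
sc=lambda u,v:np.array([185+(u+.5)/8.8-.5,170+(v+.5)/8.8-.5]); sd=lambda u,v:np.array([195+(u+.5)/10-.5,165+(v+.5)/10-.5])
obs2=[(S,(-.032,-.045,None),sc(720,430)),(S,(-.032,.045,None),sc(563,550)),(S,(.032,-.045,None),sc(600,352)),
(D,(-.032,-.045,None),sd(120,300)),(D,(.032,-.045,None),sd(314,282)),(D,(-.032,.045,None),sd(88,203)),(D,(.032,.045,None),sd(270,188)),
(D,(0,-.03,.040),sd(211,415)),(D,(-.020,-.03,.060),sd(152,360)),(D,(.020,-.03,.060),sd(272,360)),
(S,(.14,0,.128),sc(336,234)),(D,(.14,0,.128),sd(598,132)),
(S,(.14,0,.134),sc(333,202)),(D,(.14,0,.134),sd(592,86))]
def res2(p):return np.concatenate([proj(c['K'],c['T'],W(p,(q[0],q[1],p[3] if q[2] is None else q[2])))-o for c,q,o in obs2])
if __name__=='__main__':
    r=least_squares(res2,[.47,.09,-.16,.095],loss='soft_l1');print(r.x);print(r.fun.reshape(-1,2).round(1))
E
python3 fit2.py
```

```text
[ 0.4680823   0.09375927 -0.14317275  0.09450811]
[[-0.2  0.1]
 [-0.9 -0.8]
 [ 0.2  0.6]
 [-0.  -0.3]
 [-0.3 -0.3]
 [-0.4  0.4]
 [-0.4  0.3]
 [ 0.4  0.8]
 [ 0.2  1.4]
 [-0.1  0.3]
 [-0.2 -1.3]
 [-0.3 -1.7]
 [ 0.   1. ]
 [ 0.3  1.2]]
```

Run:
```python
from fit2 import *
def line(c,a,b,z):
    P=ray(c['K'],c['T'],a,z);Q=ray(c['K'],c['T'],b,z);d=Q-P;return P.round(4),Q.round(4),np.degrees(np.arctan2(d[1],d[0])).round(2)
print(line(S,sc(365,393),sc(530,287),.105))
print(line(S,sc(60,235),sc(300,400),.105))
print(line(D,sd(480,267),sd(790,242),.105))
print(line(S,sc(575,543),sc(710,438),.095))
print(line(S,sc(610,360),sc(710,424),.095), line(D,sd(135,298),sd(300,284),.095))
for k in (0,):
    o=[x for i,x in enumerate(obs2) if i<7]
    def rr(p):return np.concatenate([proj(c['K'],c['T'],W(p,(q[0],q[1],.095)))-oo for c,q,oo in o])
    r=least_squares(rr,[.47,.09,-.16]);print(r.x,r.fun.round(1))
```

```text
(array([0.5473, 0.1277, 0.105 ]), array([0.5355, 0.0368, 0.105 ]), np.float64(-97.4))
(array([0.7114, 0.1252, 0.105 ]), array([0.565, 0.146, 0.105]), np.float64(171.91))
(array([0.5397, 0.0076, 0.105 ]), array([ 0.6428, -0.0102,  0.105 ]), np.float64(-9.82))
(array([0.4363, 0.1389, 0.095 ]), array([0.4299, 0.0595, 0.095 ]), np.float64(-94.58))
(array([0.4893, 0.0448, 0.095 ]), array([0.4347, 0.0527, 0.095 ]), np.float64(171.74)) (array([0.4339, 0.0495, 0.095 ]), array([0.4882, 0.0408, 0.095 ]), np.float64(-9.17))
[ 0.46805339  0.09281296 -0.13565441] [-0.1 -0.2 -0.6 -1.1  0.3  0.3  0.2 -0.3 -0.1 -0.3 -0.5  0.4 -0.5  0.2]
```

Run:
```python
from fit2 import *
a=np.radians(80.4);e=np.array([np.cos(a),np.sin(a),0]);g=np.array([.4282,-.147,.058])
q=proj(D['K'],D['T'],g-.035*e);print((q-[170,140]+.5)*4.7)
# triangulate tip & neck from scene+assume side only handle
for nm,uv in(('tip',(742,390)),('neck',None)):
    if uv:
        for z in(.055,.058,.062,.066):print(nm,z,ray(S['K'],S['T'],sc(*uv),z))
w=np.load('w2.npz')
r=lambda u,v,z:ray(w['K'],w['T'],((u+.5)/1.5-.5,(v+.5)/1.5-.5),z)
for z in (.054,.058,.062):
    print(r(386,312,z), r(392,2,z),(np.degrees(np.arctan2(*(r(392,2,z)-r(386,312,z))[1::-1]))),'halfw',np.linalg.norm(r(350,200,z)-r(429,200,z)))
```

```text
[271.86651458 440.69642655]
tip 0.055 [ 0.46225493 -0.01058443  0.055     ]
tip 0.058 [ 0.46030913 -0.00766044  0.058     ]
tip 0.062 [ 0.45771473 -0.0037618   0.062     ]
tip 0.066 [4.55120324e-01 1.36844273e-04 6.60000000e-02]
[ 0.43440239 -0.11541452  0.054     ] [ 0.45047764 -0.02895508  0.054     ] 79.46736740691325 halfw 0.024009709517010237
[ 0.434651   -0.11385509  0.058     ] [ 0.4502321  -0.03005337  0.058     ] 79.4673674069133 halfw 0.023271663393213026
[ 0.43489961 -0.11229567  0.062     ] [ 0.44998657 -0.03115167  0.062     ] 79.4673674069133 halfw 0.02253361726941576
```

```bash
python3 mv.py .436 -.124 .039 -7.4
```

```text
shift [ 0.002  -0.0276  0.0034] turn -0.0361 | now [ 0.4295 -0.1509  0.0424] yaw -9.47 tilt 0.01 F [-0.6  0.9 -0.2] w 0.0356 t 3.88 q [-0.45 -0.08  2.06 -0.    1.16 -0.29]
```

Emit:
send_rows(commands=[[0.001, -0.007, 0.001, -0.01, 0], [0.002, -0.014, 0.002, -0.02, 0], [0.002, -0.021, 0.0034, -0.03, 0], [0.002, -0.0276, 0.0034, -0.036, 0], [0.002, -0.0276, 0.0034, -0.036, 0], [0.002, -0.0276, 0.0034, -0.036, 0], [0.002, -0.0276, 0.0034, -0.036, 0], [0.002, -0.0276, 0.0034, -0.036, 0]])

```text
time: 4.55
tool_pos: [0.436, -0.1241, 0.0391]
ee_rot: [0.998, -0.065, -0.0, 0.0]
wrist_force: [-0.6, 0.3, -0.7]
grip_width: 0.0351
```

```bash
python3 mv.py .436 -.124 .039 -7.4
python3 - <<'E'
from h import *
o=get_obs();f,K,T=cam('wrist',o);np.savez('w4.npz',K=K,T=T);crop(f,0,0,512,384,1.5,'pics/w4.png')
f,K,T=cam('scene');crop(f,185,170,305,260,6.6,'pics/s4.png')
E
```

```text
shift [-0.     -0.0001  0.0001] turn -0.0001 | now [ 0.436  -0.1241  0.0391] yaw -7.41 tilt 0.01 F [-0.6  0.3 -0.7] w 0.0351 t 4.55 q [-0.39 -0.08  2.07 -0.    1.15 -0.26]
```

View pics/s4.png

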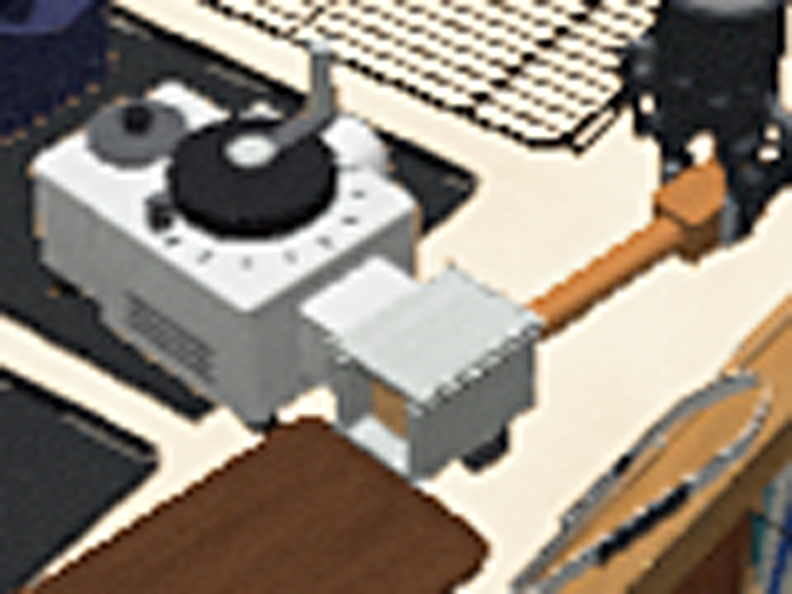

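View pics/w4.png

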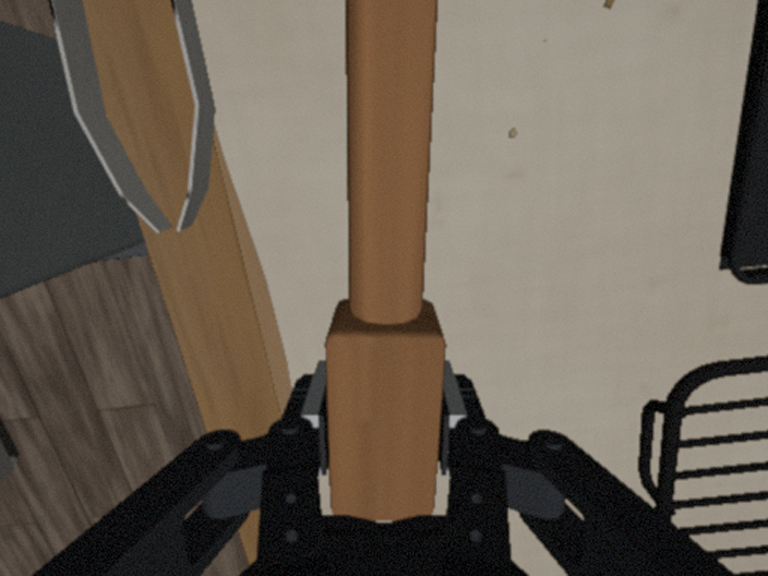

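Run:
```python
from fit2 import *
s4=lambda u,v:np.array([185+(u+.5)/6.6-.5,170+(v+.5)/6.6-.5])
p=(.468,.0935,-.145)
for q in [(0,-.045,.060),(0,-.065,.06),(0,-.1,.06),(-.032,-.045,.095),(-.032,.045,.095),(.032,-.045,.095),(-.032,.045,.025)]:
    print(q,((proj(S['K'],S['T'],W(p,q))-[185,170]+.5)*6.6-.5).round(0))
a=np.radians(81.7);e=np.array([np.cos(a),np.sin(a),0]);g=np.array([.436,-.124,.055])
for k in(.035,.06,.1,.15):print('rod',k,((proj(S['K'],S['T'],g+k*e)-[185,170]+.5)*6.6-.5).round(0))
```

```text
(0, -0.045, 0.06) [494. 344.]
(0, -0.065, 0.06) [520. 326.]
(0, -0.1, 0.06) [564. 297.]
(-0.032, -0.045, 0.095) [539. 322.]
(-0.032, 0.045, 0.095) [416. 406.]
(0.032, -0.045, 0.095) [452. 267.]
(-0.032, 0.045, 0.025) [417. 506.]
rod 0.035 [667. 234.]
rod 0.06 [637. 254.]
rod 0.1 [589. 287.]
rod 0.15 [526. 329.]
```

Run:
```python
from fit2 import *
def tri(a,b):
    A=[];B=[]
    for c,o in((S,a),(D,b)):
        r=c['T'][:3,:3]@np.linalg.solve(c['K'],[*o,1]);r/=np.linalg.norm(r);P=np.eye(3)-np.outer(r,r);A.append(P);B.append(P@c['T'][:3,3])
    x=np.linalg.lstsq(np.vstack(A),np.hstack(B),rcond=None);return x[0].round(4),x[1]
print('roof nr',tri(sc(720,430),sd(120,300)))
print('roof bk',tri(sc(600,352),sd(314,282)))
print('roof far robot',tri(sc(563,550),sd(88,203)))
print('post top',tri(sc(425,55),sd(640,12)))
print('hub',tri(sc(333,202),sd(592,86)))
print('stop/housing corner nr front',tri(sc(555,268),sd(450,272)))
```

```text
roof nr (array([0.4298, 0.0525, 0.094 ]), array([1.28116968e-07]))
roof bk (array([0.4946, 0.0433, 0.0945]), array([1.72226719e-06]))
roof far robot (array([0.4417, 0.1424, 0.0942]), array([1.87025602e-05]))
post top (array([0.6015, 0.0189, 0.1818]), array([1.74269912e-07]))
hub (array([0.606 , 0.0741, 0.1387]), array([3.57547813e-07]))
stop/housing corner nr front (array([0.5348, 0.0188, 0.1016]), array([8.45427001e-06]))
```

Emit:
send_rows(commands=[[0, -0.01, 0, 0, 0], [0, -0.02, 0, 0, 0], [0, -0.03, 0, 0, 0], [0.001, -0.04, 0, 0, 0], [0.001, -0.047, 0, 0, 0], [0.001, -0.054, 0, 0, 0], [0.001, -0.06, 0, 0, 0], [0.001, -0.06, 0, 0, 0]])

```text
time: 5.32
tool_pos: [0.4449, -0.0636, 0.0391]
ee_rot: [0.998, -0.064, 0.0, 0.0]
wrist_force: [-1.6, -0.2, -0.6]
grip_width: 0.0353
```

```bash
python3 mv.py .4545 .0027 .039 -7.4
python3 - <<'E'
from h import *
f,K,T=cam('scene');crop(f,185,170,305,260,6.6,'pics/s5.png')
E
```

```text
shift [ 0.001  -0.067   0.0001] turn 0.0009 | now [ 0.4449 -0.0636  0.0391] yaw -7.35 tilt 0.01 F [-1.6 -0.2 -0.6] w 0.0353 t 5.32 q [-0.26 -0.09  2.08 -0.    1.15 -0.13]
```

View pics/s5.png

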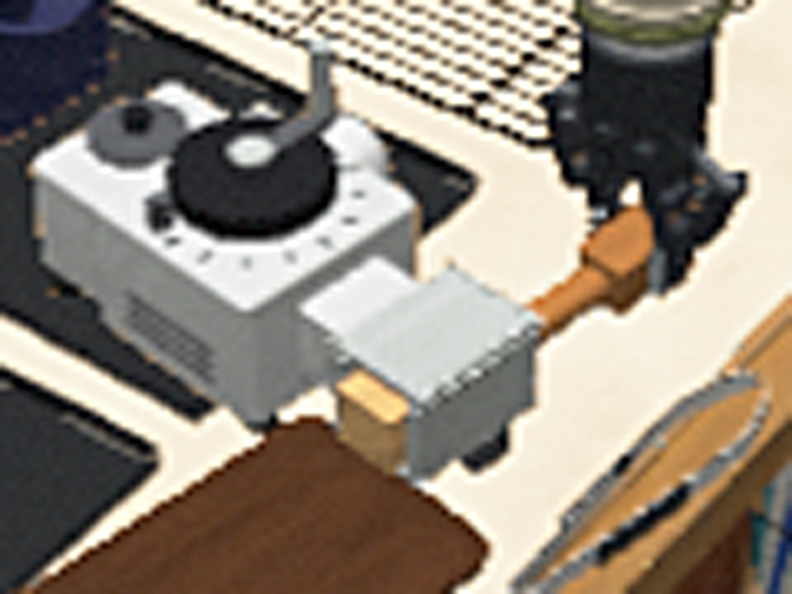

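Emit:
send_rows(commands=[[0, -0.01, 0, 0, 0], [0, -0.02, 0, 0, 0], [0, -0.03, 0, 0, 0], [0.001, -0.04, 0, 0, 0], [0.001, -0.05, 0, 0, 0], [0.001, -0.06, 0, 0, 0], [0.001, -0.068, 0, 0, 0], [0.001, -0.068, 0, 0, 0]])

```text
time: 6.03
tool_pos: [0.4546, 0.0051, 0.039]
ee_rot: [0.998, -0.063, -0.0, -0.0]
wrist_force: [-0.6, 0.2, -1.5]
grip_width: 0.035
```

```bash
python3 mv.py .4545 .0027 .039 -7.4
python3 - <<'E'
from h import *
f,K,T=cam('scene');crop(f,165,170,285,260,6.6,'pics/s6.png')
E
```

```text
shift [0.0002 0.0024 0.    ] turn 0.0023 | now [0.4546 0.0051 0.039 ] yaw -7.27 tilt 0.04 F [-0.6  0.2 -1.5] w 0.035 t 6.03 q [-0.1  -0.08  2.07  0.    1.15  0.02]
```

View pics/s6.png

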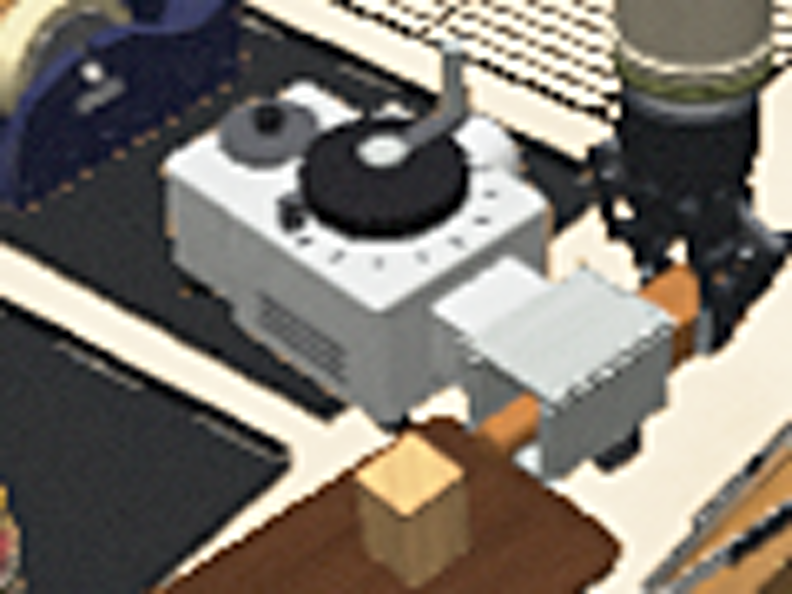

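Emit:
send_rows(commands=[[0, 0.015, 0, 0, 0], [-0.001, 0.035, 0, 0, 0], [-0.001, 0.06, 0, 0, 0], [-0.001, 0.085, 0, 0, 0], [-0.002, 0.11, 0, 0, 0], [-0.002, 0.135, 0, 0, 0], [-0.002, 0.155, 0, 0, 0], [-0.002, 0.155, 0, 0, 0]])

```text
time: 6.75
tool_pos: [0.4327, -0.1527, 0.0393]
ee_rot: [0.998, -0.065, 0.0, 0.001]
wrist_force: [0.5, -0.2, -1.0]
grip_width: 0.0351
```

```bash
python3 mv.py .434 -.19 .005 -7.4
python3 - <<'E'
from h import *
f,K,T=cam('scene');crop(f,165,170,285,260,6.6,'pics/s7.png')
from fit2 import S
s=lambda u,v:np.array([165+(u+.5)/6.6-.5,170+(v+.5)/6.6-.5])
for z in (.06,.066,.07):print(ray(K,T,s(410,473),z))
f,K,T=cam('side');crop(f,170,140,340,267,4.7,'pics/d7.png')
E
```

```text
shift [0.0061 0.0368 0.0344] turn 0.0 | now [ 0.4327 -0.1527  0.0393] yaw -7.4 tilt 0.09 F [ 0.5 -0.2 -1. ] w 0.0351 t 6.75 q [-0.45 -0.07  2.06 -0.    1.15 -0.32]
[0.49201959 0.19407294 0.06      ]
[0.48793401 0.1987468  0.066     ]
[0.48521028 0.20186271 0.07      ]
```

View pics/s7.png

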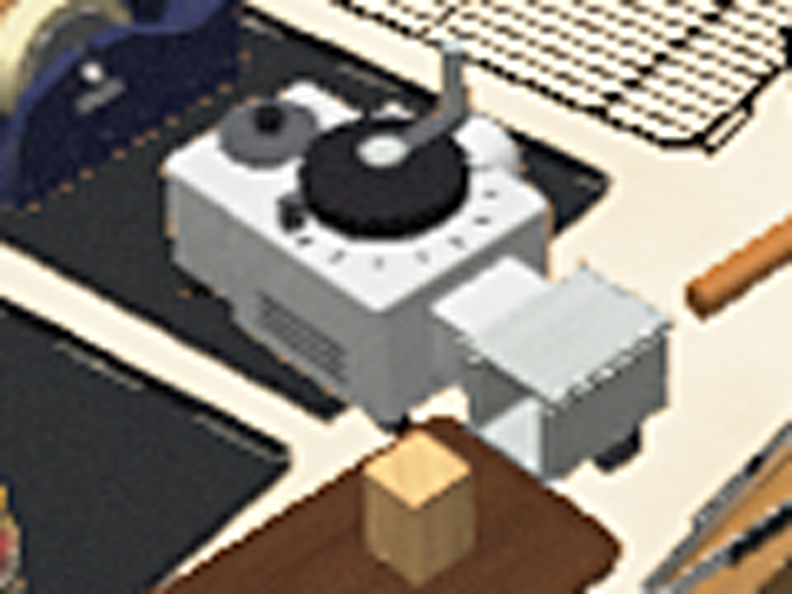

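View pics/d7.png

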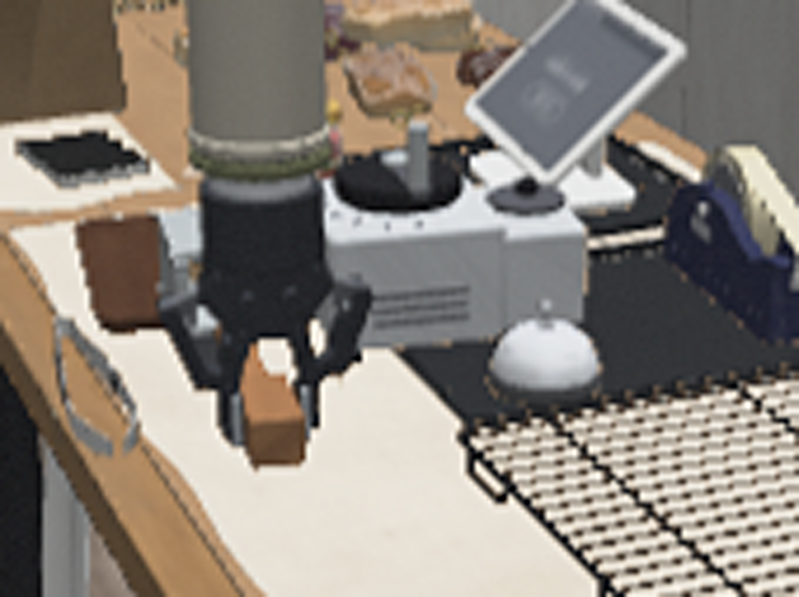

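Emit:
send_rows(commands=[[0, 0.01, 0.005, 0, 0], [0, 0.02, 0.01, 0, 0], [0, 0.03, 0.017, 0, 0], [0, 0.037, 0.024, 0, 0], [0, 0.037, 0.03, 0, 0], [0, 0.037, 0.034, 0, 0], [0, 0.037, 0.036, 0, 0], [0, 0.037, 0.036, 0, 0]])

```text
time: 7.52
tool_pos: [0.4276, -0.1861, 0.0024]
ee_rot: [0.998, -0.064, -0.001, -0.0]
wrist_force: [0.5, -0.5, -0.0]
grip_width: 0.0355
```

```bash
python3 mv.py .434 -.19 .002 -7.4
```

```text
shift [0.0068 0.003  0.0004] turn 0.0006 | now [ 0.4276 -0.1861  0.0024] yaw -7.37 tilt 0.1 F [ 0.5 -0.5 -0. ] w 0.0355 t 7.52 q [-0.52  0.02  2.05  0.    1.07 -0.39]
```

Emit:
send_rows(commands=[[0, 0, 0.001, 0, 0], [0, 0, 0.001, 0, 0], [0, 0, 0.001, 0, 0.7], [0, 0, 0.001, 0, 0.7], [0, 0, 0.001, 0, 0.7], [0, 0, 0.001, 0, 0.7], [0, 0, 0.0, 0, 0.7], [0, 0, -0.01, 0, 0.7]])

```text
time: 8.18
tool_pos: [0.4262, -0.1853, 0.0111]
ee_rot: [0.998, -0.064, -0.002, -0.001]
wrist_force: [-1.1, 0.5, -0.5]
grip_width: 0.0598
```

```bash
python3 mv.py .434 -.19 .2 -7.4
```

```text
shift [ 0.0075  0.0033 -0.189 ] turn 0.0005 | now [ 0.4262 -0.1853  0.0111] yaw -7.37 tilt 0.29 F [-1.1  0.5 -0.5] w 0.0598 t 8.18 q [-0.52  0.01  2.05  0.    1.09 -0.39]
```

```bash
python3 - <<'E'
from fit2 import *
rs=lambda u,v,z:ray(S['K'],S['T'],(u,v),z).round(3); rd=lambda u,v,z:ray(D['K'],D['T'],(170+u/4.7,140+v/4.7),z).round(3)
print('base',rs(127,236,0),rs(150,232,0))
def tri(a,b):
    A=[];B=[]
    for c,o in((S,a),(D,b)):
        r=c['T'][:3,:3]@np.linalg.solve(c['K'],[*o,1]);r/=np.linalg.norm(r);P=np.eye(3)-np.outer(r,r);A.append(P);B.append(P@c['T'][:3,3])
    x=np.linalg.lstsq(np.vstack(A),np.hstack(B),rcond=None);return x[0].round(3),x[1]
d=lambda u,v:(170+u/4.7,140+v/4.7)
# screen corners: scene (143,177)top right,(160,216) bottom right,(83,210) tl,(108,250) bl ; side (575,0),(687,48),(548,182),(466,105)
for a in [(143,177),(160,216),(83,208),(105,248)]:
    for b in [(575,-5),(687,48),(548,182),(466,105)]:
        x=tri(a,d(*b)); 
        if x[1]<3e-4: print(a,b,x)
print('bell',rd(545,375,0),'jar',rs(157,268,0),rs(157,245,.085))
E
python3 mv.py .434 -.19 .27 -7.4
```

```text
base [0.837 0.339 0.   ] [0.786 0.276 0.   ]
(143, 177) (575, -5) (array([0.827, 0.231, 0.2  ]), array([6.54769138e-06]))
(143, 177) (687, 48) (array([0.899, 0.182, 0.152]), array([0.00012643]))
(160, 216) (548, 182) (array([0.793, 0.218, 0.041]), array([0.00010849]))
(160, 216) (466, 105) (array([0.737, 0.262, 0.101]), array([0.00013721]))
(83, 208) (575, -5) (array([0.921, 0.423, 0.144]), array([6.44540252e-07]))
(83, 208) (687, 48) (array([1.008, 0.382, 0.086]), array([0.00022177]))
(105, 248) (548, 182) (array([ 0.885,  0.407, -0.029]), array([3.71977716e-05]))
(105, 248) (466, 105) (array([0.818, 0.444, 0.042]), array([6.10625088e-05]))
bell [ 0.675 -0.042  0.   ] jar [0.638 0.382 0.   ] [0.645 0.361 0.085]
shift [ 0.0072  0.0031 -0.259 ] turn 0.0005 | now [ 0.4262 -0.1853  0.0111] yaw -7.37 tilt 0.29 F [-1.1  0.5 -0.5] w 0.0598 t 8.18 q [-0.52  0.01  2.05  0.    1.09 -0.39]
```

Emit:
send_rows(commands=[[0, 0, -0.025, 0, 0.7], [0, 0, -0.06, 0, 0.7], [0, 0, -0.1, 0, 0.5], [0, 0, -0.14, 0, 0.2], [0, 0, -0.18, 0, 0], [0, 0, -0.22, 0, 0], [0, 0, -0.26, 0, 0], [0, 0, -0.26, 0, 0]])

```text
time: 8.85
tool_pos: [0.4303, -0.1877, 0.2817]
ee_rot: [0.998, -0.064, 0.004, 0.002]
wrist_force: [1.6, -0.8, 1.6]
grip_width: -0.0005
```

```bash
python3 mv.py .6325 .016 .265 88
python3 - <<'E'
from h import *
o=get_obs();f,K,T=cam('wrist',o);crop(f,0,0,512,384,1.5,'pics/w8.png')
E
```

```text
shift [ 0.1742 -0.228   0.0175] turn -1.6644 | now [ 0.4303 -0.1877  0.2817] yaw -7.36 tilt 0.55 F [ 1.6 -0.8  1.6] w -0.0005 t 8.85 q [-0.52 -0.25  1.77  0.    1.62 -0.39]
```

View pics/w8.png

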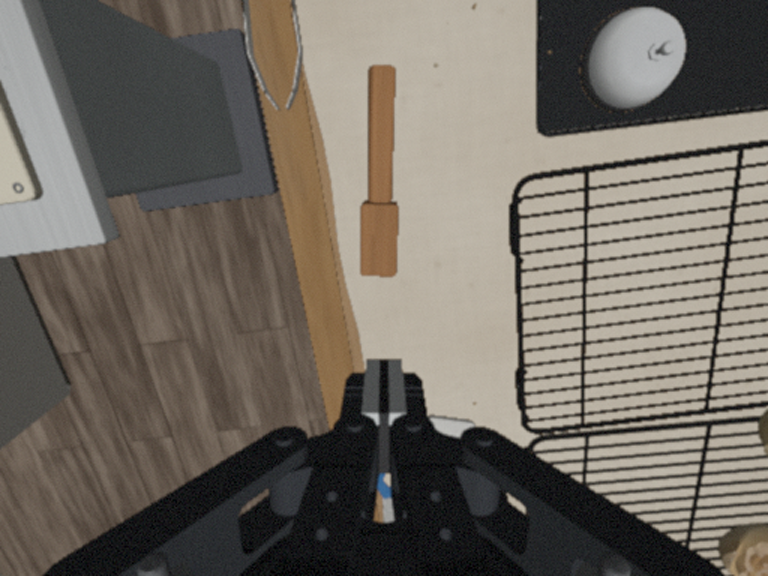

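Emit:
send_rows(commands=[[0.02, -0.026, 0.002, -0.115, 0], [0.04, -0.052, 0.004, -0.23, 0], [0.06, -0.078, 0.006, -0.345, 0], [0.08, -0.104, 0.008, -0.46, 0], [0.1, -0.13, 0.01, -0.575, 0], [0.12, -0.156, 0.012, -0.69, 0], [0.14, -0.182, 0.014, -0.805, 0], [0.16, -0.208, 0.016, -0.92, 0]])

```text
time: 9.57
tool_pos: [0.6152, -0.0001, 0.261]
ee_rot: [0.922, 0.388, 0.001, 0.002]
wrist_force: [0.0, -0.0, 1.3]
grip_width: 0.0004
```

```bash
python3 mv.py .6325 .016 .265 88
```

```text
shift [ 0.0236  0.0011 -0.004 ] turn -0.7388 | now [ 6.152e-01 -1.000e-04  2.610e-01] yaw 45.67 tilt 0.23 F [ 0.  -0.   1.3] w 0.0004 t 9.57 q [-0.08  0.16  1.4  -0.    1.58 -0.88]
```

Emit:
send_rows(commands=[[0.005, 0, -0.004, -0.12, 0], [0.01, 0, -0.004, -0.24, 0], [0.015, 0.001, -0.004, -0.36, 0], [0.02, 0.001, -0.004, -0.48, 0], [0.0236, 0.0011, -0.004, -0.6, 0], [0.0236, 0.0011, -0.004, -0.7388, 0], [0.0236, 0.0011, -0.004, -0.7388, 0], [0.0236, 0.0011, -0.004, -0.7388, 0]])

```text
time: 10.23
tool_pos: [0.632, 0.0161, 0.2641]
ee_rot: [0.72, 0.694, -0.0, 0.001]
wrist_force: [0.5, -0.7, -0.3]
grip_width: -0.0002
```

```bash
python3 mv.py .6325 .016 .152 88
python3 - <<'E'
from h import *
o=get_obs();f,K,T=cam('wrist',o);np.savez('w9.npz',K=K,T=T);crop(f,0,0,512,384,1.5,'pics/w9.png')
from fit2 import W
p=(.468,.0935,-.145)
A=W(p,(.14,0,.128));print(A,'axis px',(proj(K,T,A)+.5)*1.5)
A=W(p,(.14,-.055,.18));print(A,'post top px',(proj(K,T,A)+.5)*1.5)
E
```

```text
shift [0.0002 0.0003 0.1121] turn -0.0025 | now [0.632  0.0161 0.2641] yaw 87.86 tilt 0.17 F [ 0.5 -0.7 -0.3] w -0.0002 t 10.23 q [-0.05  0.2   1.35 -0.    1.59 -1.59]
[0.60653083 0.07327106 0.128     ] axis px [469.80075099 238.4445005 ]
[0.59858374 0.01884824 0.18      ] post top px [388.65112646 247.06991183]
```

View pics/w9.png

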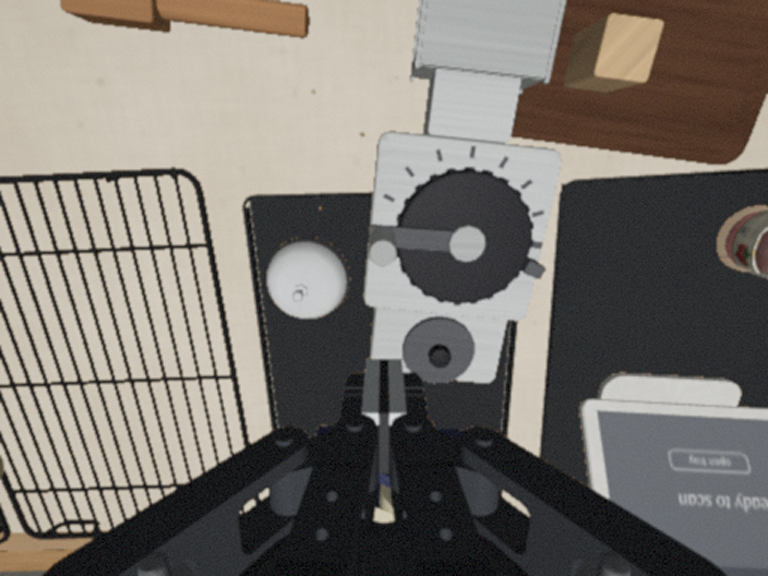

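Run:
```python
from h import *
w=np.load('w9.npz')
r=lambda u,v,z:ray(w['K'],w['T'],((u+.5)/1.5-.5,(v+.5)/1.5-.5),z)
P=r(383,253,.18);H=r(467,243,.138);C=r(465.5,236,.128)
print(P,H,C)
for c in(H,C):
    v=(P-c)[:2];print(np.hypot(*v),(np.degrees(np.arctan2(v[1],v[0]))))
print('stop',r(536,269,.126))
s=r(536,269,.126)-H;print(np.degrees(np.arctan2(s[1],s[0])),np.hypot(*s[:2]))
print('stopper top',[r(u,v,.066).round(3) for u,v in((612,14),(663,22),(648,84),(600,75))])
print('tray edge',r(745,160,.015).round(3),r(515,133,.015).round(3))
```

```text
[0.60208471 0.01589114 0.18      ] [0.60766103 0.06992512 0.138     ] [0.60512019 0.07069772 0.128     ]
0.05432096030887642 -95.89208238911448
0.0548905757401463 -93.17010600877077
stop [0.63039722 0.12027686 0.126     ]
65.6985760395911 0.055247005619897226
stopper top [array([0.466, 0.18 , 0.066]), array([0.472, 0.216, 0.066]), array([0.511, 0.212, 0.066]), array([0.504, 0.176, 0.066])]
tray edge [0.57  0.337 0.015] [0.54  0.132 0.015]
```

Emit:
send_rows(commands=[[0, 0, 0.02, 0, 0], [0, 0, 0.045, 0, 0], [0, 0, 0.07, 0, 0], [0, 0, 0.09, 0, 0], [0, 0, 0.105, 0, 0], [0, 0, 0.112, 0, 0], [0, 0, 0.112, 0, 0], [0, 0, 0.112, 0, 0]])

```text
time: 10.95
tool_pos: [0.6323, 0.0156, 0.1527]
ee_rot: [0.721, 0.693, -0.0, 0.002]
wrist_force: [0.8, -0.9, 0.5]
grip_width: -0.0001
```

```bash
cat > arc.py <<'E'
import sys
from mv import *
# dial angles list start,end ; side=+1 push cw (finger ccw of post), -1 push ccw ; offset m
def arc(t0,t1,n,side,off,z,A=(.6065,.072),yawoff=None):
    o=get_obs();m=R.from_quat(o['ee_rot']).as_matrix();y0=yaw(o)
    print('now',o['tool_pos'].round(4),round(np.degrees(y0),1),'F',o['wrist_force'].round(1),'t',round(o['time'],2),'q',o['joints'].round(2))
    for th in np.linspace(t0,t1,n+1)[1:]:
        ph=th+np.radians(79.9);t=np.array([np.sin(ph),-np.cos(ph)])
        F=np.array(A)+.055*np.array([np.cos(ph),np.sin(ph)])-side*off*t
        yd=ph-np.pi
        if yawoff is not None: yd=yawoff
        s=m.T@(np.r_[F,z]-o['tool_pos']);tr=-(yd-y0);tr=(tr+np.pi)%(2*np.pi)-np.pi
        print([round(float(v),4) for v in s]+[round(float(tr),3),0],'th',round(th,2))
a=sys.argv;arc(float(a[1]),float(a[2]),int(a[3]),int(a[4]),float(a[5]),float(a[6]),yawoff=float(a[7]) if len(a)>7 else None)
E
python3 arc.py 3.35 2.5 8 1 .019 .152
```

```text
now [0.6323 0.0156 0.1527] 87.7 F [ 0.8 -0.9  0.5] t 10.95 q [-0.06  0.26  1.48 -0.    1.39 -1.58]
[-0.0003, -0.0109, 0.0007, 0.034, 0] th 3.24
[-0.0018, -0.0169, 0.0007, 0.14, 0] th 3.14
[-0.0027, -0.023, 0.0007, 0.246, 0] th 3.03
[-0.0029, -0.0292, 0.0006, 0.352, 0] th 2.92
[-0.0024, -0.0354, 0.0006, 0.459, 0] th 2.82
[-0.0013, -0.0414, 0.0006, 0.565, 0] th 2.71
[0.0004, -0.0474, 0.0006, 0.671, 0] th 2.61
[0.0028, -0.0531, 0.0006, 0.777, 0] th 2.5
```

Emit:
send_rows(commands=[[0, -0.011, 0.0007, 0.034, 0], [-0.0018, -0.017, 0.0007, 0.14, 0], [-0.0027, -0.023, 0.0007, 0.246, 0], [-0.0029, -0.0292, 0.0006, 0.352, 0], [-0.0024, -0.0354, 0.0006, 0.459, 0], [-0.0013, -0.0414, 0.0006, 0.565, 0], [0.0004, -0.0474, 0.0006, 0.671, 0], [0.0028, -0.0531, 0.0006, 0.777, 0]])

```text
time: 11.62
tool_pos: [0.5804, 0.0204, 0.1544]
ee_rot: [0.931, 0.365, 0.002, 0.002]
wrist_force: [0.0, 0.8, 0.4]
grip_width: 0.0001
```

```bash
python3 arc.py 2.5 1.65 8 1 .019 .152
python3 - <<'E'
from h import *
o=get_obs();f,K,T=cam('wrist',o);crop(f,0,0,512,384,1.5,'pics/w10.png')
E
```

```text
now [0.5804 0.0204 0.1544] 42.8 F [0.  0.8 0.4] t 11.62 q [-0.05  0.12  1.64 -0.    1.37 -0.8 ]
[-0.0024, -0.0068, 0.0024, 0.1, 0] th 2.39
[-0.0035, -0.0129, 0.0023, 0.206, 0] th 2.29
[-0.004, -0.019, 0.0023, 0.312, 0] th 2.18
[-0.0038, -0.0252, 0.0023, 0.419, 0] th 2.08
[-0.0029, -0.0313, 0.0022, 0.525, 0] th 1.97
[-0.0014, -0.0373, 0.0022, 0.631, 0] th 1.86
[0.0007, -0.0431, 0.0022, 0.737, 0] th 1.76
[0.0034, -0.0487, 0.0021, 0.844, 0] th 1.65
```

View pics/w10.png

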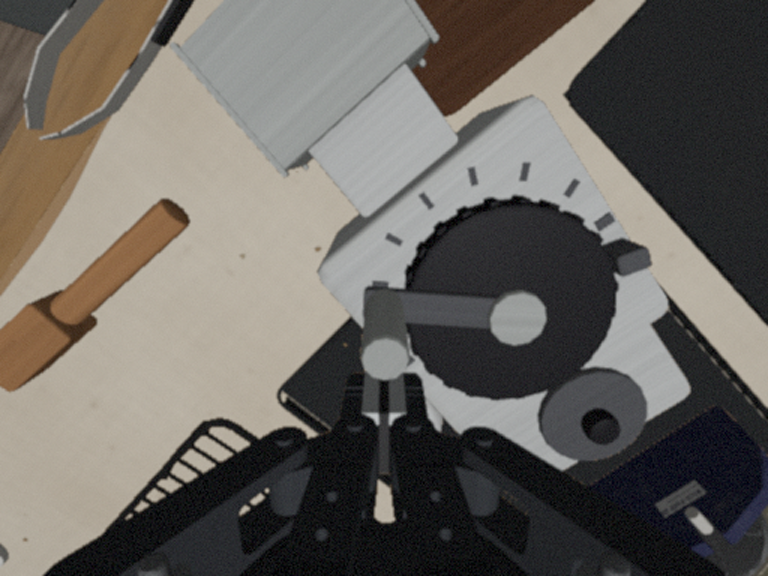

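Emit:
send_rows(commands=[[-0.0024, -0.0068, 0.0024, 0.1, 0], [-0.0035, -0.0129, 0.0023, 0.206, 0], [-0.004, -0.019, 0.0023, 0.312, 0], [-0.0038, -0.0252, 0.0023, 0.419, 0], [-0.0029, -0.0313, 0.0022, 0.525, 0], [-0.0014, -0.0373, 0.0022, 0.631, 0], [0.0007, -0.0431, 0.0022, 0.737, 0], [0.0034, -0.0487, 0.0021, 0.844, 0]])

```text
time: 12.33
tool_pos: [0.5503, 0.0593, 0.1538]
ee_rot: [0.999, -0.054, 0.004, 0.001]
wrist_force: [-0.6, 0.1, -0.9]
grip_width: -0.0001
```

```bash
python3 arc.py 1.65 .8 8 1 .019 .152
```

```text
now [0.5503 0.0593 0.1538] -6.2 F [-0.6  0.1 -0.9] t 12.33 q [ 0.02  0.05  1.72 -0.    1.37  0.13]
[-0.0021, -0.005, 0.0018, 0.095, 0] th 1.54
[-0.0032, -0.011, 0.0018, 0.201, 0] th 1.44
[-0.0037, -0.0172, 0.0018, 0.308, 0] th 1.33
[-0.0035, -0.0234, 0.0018, 0.414, 0] th 1.23
[-0.0027, -0.0295, 0.0018, 0.52, 0] th 1.12
[-0.0012, -0.0355, 0.0018, 0.626, 0] th 1.01
[0.0009, -0.0413, 0.0018, 0.733, 0] th 0.91
[0.0036, -0.0469, 0.0018, 0.839, 0] th 0.8
```

Emit:
send_rows(commands=[[-0.0021, -0.005, 0.0018, 0.095, 0], [-0.0032, -0.011, 0.0018, 0.201, 0], [-0.0037, -0.0172, 0.0018, 0.308, 0], [-0.0035, -0.0234, 0.0018, 0.414, 0], [-0.0027, -0.0295, 0.0018, 0.52, 0], [-0.0012, -0.0355, 0.0018, 0.626, 0], [0.0009, -0.0413, 0.0018, 0.733, 0], [0.0036, -0.0469, 0.0018, 0.839, 0]])

```text
time: 13.0
tool_pos: [0.5602, 0.1059, 0.1539]
ee_rot: [0.889, -0.458, 0.005, -0.001]
wrist_force: [-2.4, -1.7, -0.5]
grip_width: 0.0002
```

```bash
python3 arc.py .8 .06 7 1 .019 .152
```

```text
now [0.5602 0.1059 0.1539] -54.5 F [-2.4 -1.7 -0.5] t 13.0 q [ 0.1   0.09  1.67 -0.    1.37  1.05]
[-0.0022, -0.0046, 0.0019, 0.102, 0] th 0.69
[-0.0033, -0.0107, 0.002, 0.208, 0] th 0.59
[-0.0037, -0.0168, 0.002, 0.313, 0] th 0.48
[-0.0035, -0.023, 0.0021, 0.419, 0] th 0.38
[-0.0027, -0.0291, 0.0021, 0.525, 0] th 0.27
[-0.0012, -0.035, 0.0022, 0.631, 0] th 0.17
[0.0009, -0.0408, 0.0022, 0.736, 0] th 0.06
```

Emit:
send_rows(commands=[[-0.0022, -0.0046, 0.0019, 0.102, 0], [-0.0033, -0.0107, 0.002, 0.208, 0], [-0.0037, -0.0168, 0.002, 0.313, 0], [-0.0035, -0.023, 0.0021, 0.419, 0], [-0.0027, -0.0291, 0.0021, 0.525, 0], [-0.0012, -0.035, 0.0022, 0.631, 0], [0.0009, -0.0408, 0.0022, 0.736, 0], [0.0009, -0.0408, 0.0022, 0.736, 0]])

```text
time: 13.67
tool_pos: [0.5958, 0.1292, 0.1539]
ee_rot: [-0.664, 0.748, -0.005, 0.005]
wrist_force: [0.8, 0.8, 0.5]
grip_width: 0.0
```

```bash
python3 arc.py .06 0 1 1 .019 .152
python3 - <<'E'
from h import *
o=get_obs();f,K,T=cam('wrist',o);np.savez('w11.npz',K=K,T=T);crop(f,0,0,512,384,1.5,'pics/w11.png')
f,K,T=cam('scene');crop(f,165,150,285,240,6.6,'pics/s11.png')
E
```

```text
now [0.5958 0.1292 0.1539] -96.8 F [0.8 0.8 0.5] t 13.67 q [ 0.13  0.19  1.56 -0.    1.37  1.82]
[-0.0005, -0.0016, 0.0019, 0.057, 0] th 0.0
```

View pics/w11.png

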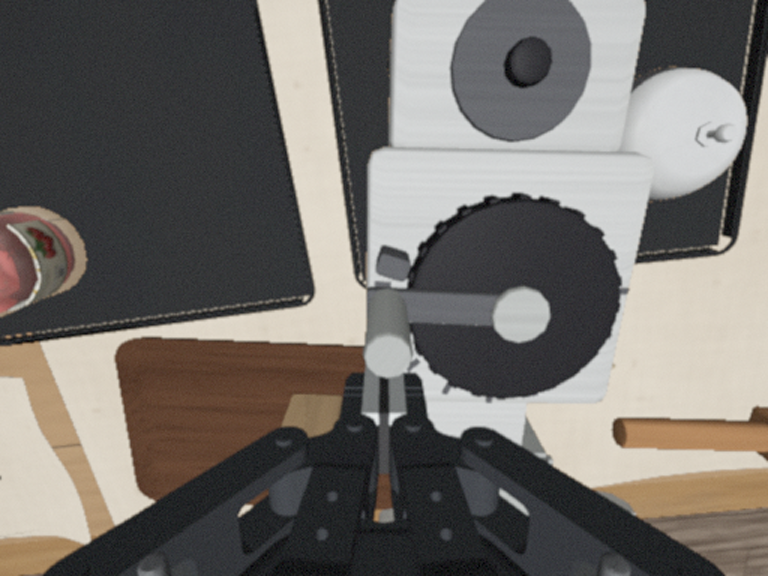

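View pics/s11.png

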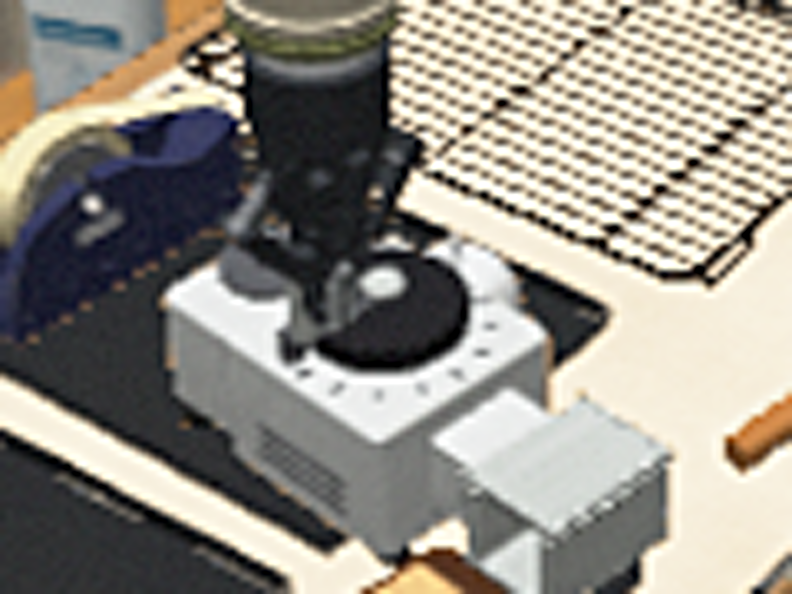

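```bash
cat > dial.py <<'E'
from h import *
import sys
w=np.load(sys.argv[1]);a=list(map(float,sys.argv[2:6]))
r=lambda u,v,z:ray(w['K'],w['T'],((u+.5)/1.5-.5,(v+.5)/1.5-.5),z)
P=r(a[0],a[1],.18);H=r(a[2],a[3],.138);v=(P-H)[:2];print(P,H,np.hypot(*v))
for c in (H[:2],np.array([.6065,.072])):
    v=P[:2]-c;print('theta',np.arctan2(v[1],v[0])-np.radians(79.9))
E
python3 dial.py w11.npz 388 353 521 314
```

```text
[0.61979195 0.12420618 0.18      ] [0.60996574 0.07064618 0.138     ] 0.0544539073238928
theta -0.005165613041561823
theta -0.07302961861684465
```

Emit:
send_rows(commands=[[0, 0.005, 0, 0, 0], [0, 0.01, 0, 0, 0], [0, 0.01, -0.02, 0, 0], [0, 0.01, -0.045, 0, 0], [0, 0.01, -0.07, 0, 0], [0, 0, -0.08, 0, 0], [0, -0.02, -0.08, 0, 0], [0, -0.04, -0.08, 0, 0]])

```text
time: 14.43
tool_pos: [0.634, 0.1249, 0.2362]
ee_rot: [-0.668, 0.744, -0.006, 0.005]
wrist_force: [0.7, 0.7, -0.6]
grip_width: -0.0
```

```bash
python3 mv.py .648 .1205 .232 -100
python3 - <<'E'
from h import *
o=get_obs();f,K,T=cam('wrist',o);np.savez('w12.npz',K=K,T=T);crop(f,0,0,512,384,1.5,'pics/w12.png')
E
```

```text
shift [ 0.0028 -0.0143  0.0044] turn 0.0659 | now [0.634  0.1249 0.2362] yaw -96.22 tilt 0.89 F [ 0.7  0.7 -0.6] w -0.0 t 14.43 q [ 0.12  0.24  1.36 -0.    1.53  1.8 ]
```

View pics/w12.png

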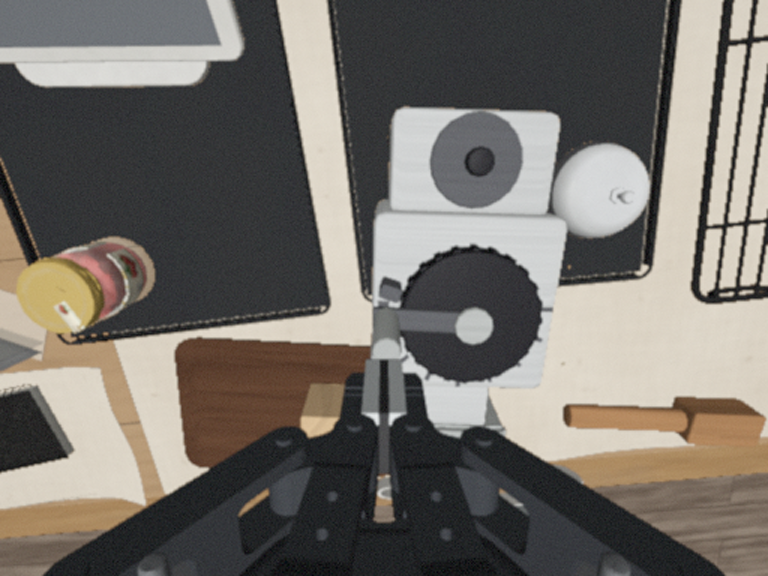

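```bash
python3 dial.py w12.npz 387 347 475 325
```

```text
[0.62101567 0.12375568 0.18      ] [0.61005381 0.06970594 0.138     ] 0.05515013336897316
theta -0.02381838024775984
theta -0.09716179769473876
```

Emit:
send_rows(commands=[[0.0028, -0.0143, 0.0044, 0.066, 0], [0.0028, -0.0143, 0.0044, 0.066, 0], [0.0028, -0.0143, 0.0044, 0.066, 0], [0.0028, -0.0143, 0.024, 0.066, 0], [0.0028, -0.0143, 0.044, 0.066, 0], [0.0028, -0.0143, 0.064, 0.066, 0], [0.0028, -0.0143, 0.082, 0.066, 0], [0.0028, -0.0143, 0.082, 0.066, 0]])

```text
time: 15.15
tool_pos: [0.6478, 0.1194, 0.1481]
ee_rot: [-0.643, 0.766, -0.004, 0.002]
wrist_force: [-0.1, -0.1, -1.2]
grip_width: -0.0
```

```bash
python3 arc.py -.15 .55 7 -1 .019 .153;python3 - <<'E'
from h import *
o=get_obs();f,K,T=cam('wrist',o);np.savez('w13.npz',K=K,T=T);crop(f,0,0,512,384,1.5,'pics/w13.png')
E
```

```text
now [0.6478 0.1194 0.1481] -99.9 F [-0.1 -0.1 -1.2] t 15.15 q [ 0.11  0.33  1.41 -0.    1.39  1.85]
[-0.0001, 0.0105, -0.005, 0.053, 0] th -0.05
[-0.002, 0.016, -0.0051, -0.047, 0] th 0.05
[-0.0034, 0.0217, -0.0051, -0.147, 0] th 0.15
[-0.0042, 0.0275, -0.0051, -0.247, 0] th 0.25
[-0.0044, 0.0333, -0.0052, -0.347, 0] th 0.35
[-0.004, 0.0391, -0.0052, -0.447, 0] th 0.45
[-0.003, 0.0448, -0.0053, -0.547, 0] th 0.55
```

View pics/w13.png

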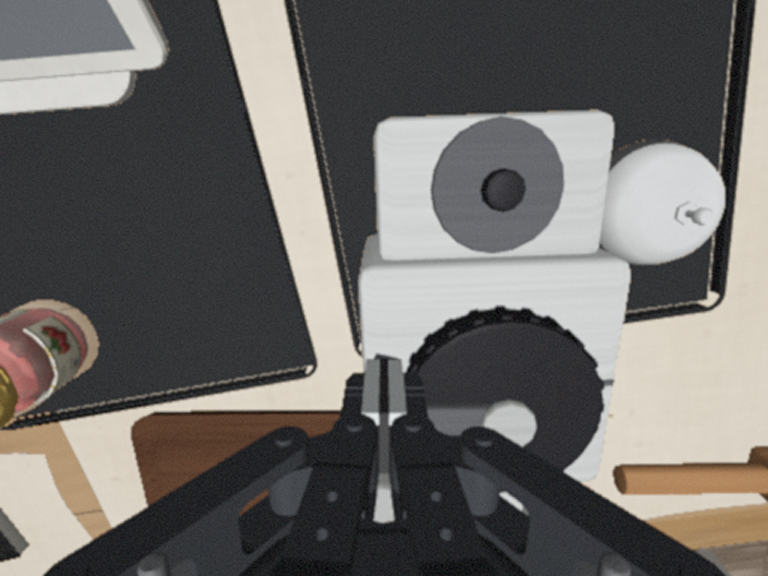

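Emit:
send_rows(commands=[[0, 0.0105, -0.005, 0.053, 0], [-0.002, 0.016, -0.005, -0.047, 0], [-0.0034, 0.0217, -0.005, -0.147, 0], [-0.0042, 0.0275, -0.005, -0.247, 0], [-0.0044, 0.0333, -0.005, -0.347, 0], [-0.004, 0.0391, -0.005, -0.447, 0], [-0.003, 0.0448, -0.005, -0.547, 0], [-0.003, 0.0448, -0.005, -0.547, 0]])

```text
time: 15.87
tool_pos: [0.6052, 0.1307, 0.1575]
ee_rot: [0.828, -0.561, 0.006, -0.003]
wrist_force: [0.1, 0.6, 0.8]
grip_width: 0.0
```

```bash
python3 arc.py .55 1.12 7 -1 .019 .153
```

```text
now [0.6052 0.1307 0.1575] -68.2 F [0.1 0.6 0.8] t 15.87 q [ 0.13  0.21  1.53 -0.    1.38  1.32]
[-0.0014, 0.0058, 0.0044, -0.076, 0] th 0.63
[-0.0024, 0.0104, 0.0044, -0.157, 0] th 0.71
[-0.003, 0.0151, 0.0043, -0.238, 0] th 0.79
[-0.0033, 0.0199, 0.0043, -0.32, 0] th 0.88
[-0.0031, 0.0246, 0.0042, -0.401, 0] th 0.96
[-0.0026, 0.0293, 0.0042, -0.483, 0] th 1.04
[-0.0017, 0.034, 0.0041, -0.564, 0] th 1.12
```

Emit:
send_rows(commands=[[-0.0014, 0.0058, 0.003, -0.076, 0], [-0.0024, 0.0104, 0.003, -0.157, 0], [-0.003, 0.0151, 0.003, -0.238, 0], [-0.0033, 0.0199, 0.003, -0.32, 0], [-0.0031, 0.0246, 0.003, -0.401, 0], [-0.0026, 0.0293, 0.003, -0.483, 0], [-0.0017, 0.034, 0.003, -0.564, 0], [-0.0017, 0.034, 0.003, -0.564, 0]])

```text
time: 16.53
tool_pos: [0.5731, 0.1195, 0.1556]
ee_rot: [0.951, -0.308, 0.007, -0.001]
wrist_force: [0.2, -0.2, 0.3]
grip_width: 0.0003
```

```bash
python3 arc.py 1.12 1.121 1 -1 .019 .153;python3 - <<'E'
from h import *
f,K,T=cam('scene');crop(f,165,150,285,240,6.6,'pics/s14.png')
f,K,T=cam('side');crop(f,200,130,310,212,7.2,'pics/d14.png')
E
```

```text
now [0.5731 0.1195 0.1556] -35.9 F [ 0.2 -0.2  0.3] t 16.53 q [ 0.12  0.13  1.63 -0.    1.37  0.75]
[-0.0002, -0.0001, 0.0026, 0.0, 0] th 1.12
```

View pics/s14.png

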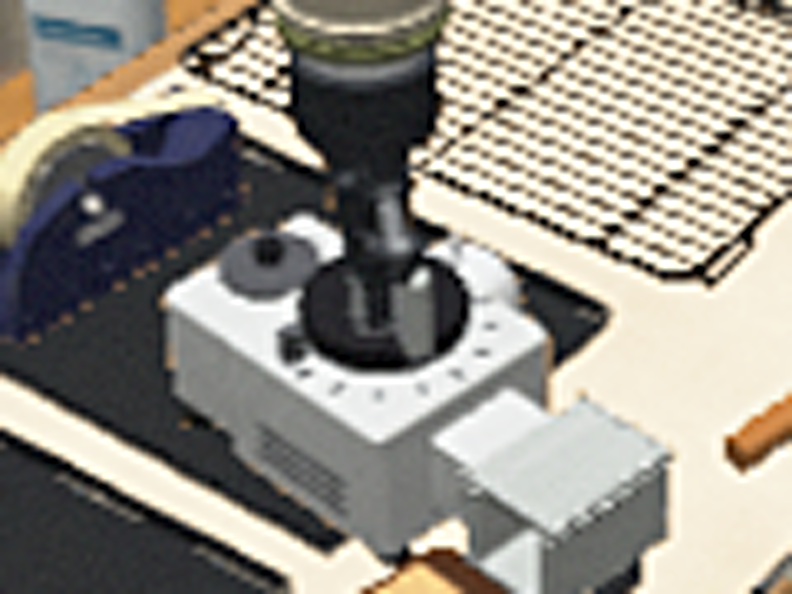

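View pics/d14.png

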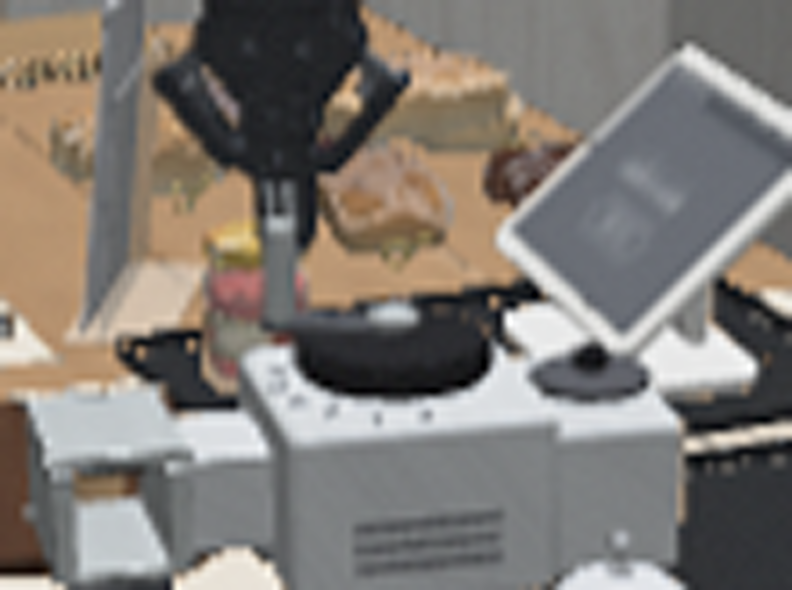

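Run:
```python
from fit2 import *
P=ray(D['K'],D['T'],(200+278/7.2-.5,130+215/7.2-.5),.181);v=P[:2]-[.6065,.0725];print(P,np.hypot(*v),np.arctan2(v[1],v[0])-np.radians(79.9))
```

```text
[0.56464066 0.11569402 0.181     ] 0.06014920874300702 0.9459854938528502
```

Emit:
send_rows(commands=[[0, -0.006, 0, 0, 0], [0, -0.012, 0, 0, 0], [0, -0.012, -0.01, 0, 0], [0, -0.012, -0.03, 0, 0], [0, -0.012, -0.06, 0, 0], [0, -0.012, -0.09, 0, 0], [0, -0.012, -0.12, 0, 0], [0, -0.012, -0.12, 0, 0]])

```text
time: 17.3
tool_pos: [0.5819, 0.1304, 0.2844]
ee_rot: [0.95, -0.311, 0.012, -0.004]
wrist_force: [1.1, 0.2, 1.9]
grip_width: -0.0004
```

```bash
python3 mv.py .6 .05 .28 -36
python3 - <<'E'
from h import *
o=get_obs();f,K,T=cam('wrist',o);np.savez('w15.npz',K=K,T=T);crop(f,0,0,512,384,1.5,'pics/w15.png')
f,K,T=cam('scene');crop(f,165,150,285,240,6.6,'pics/s15.png')
E
```

```text
shift [0.062  0.0542 0.0049] turn -0.0041 | now [0.5819 0.1304 0.2844] yaw -36.23 tilt 1.48 F [1.1 0.2 1.9] w -0.0004 t 17.3 q [ 0.14  0.08  1.45 -0.    1.59  0.77]
```

View pics/w15.png

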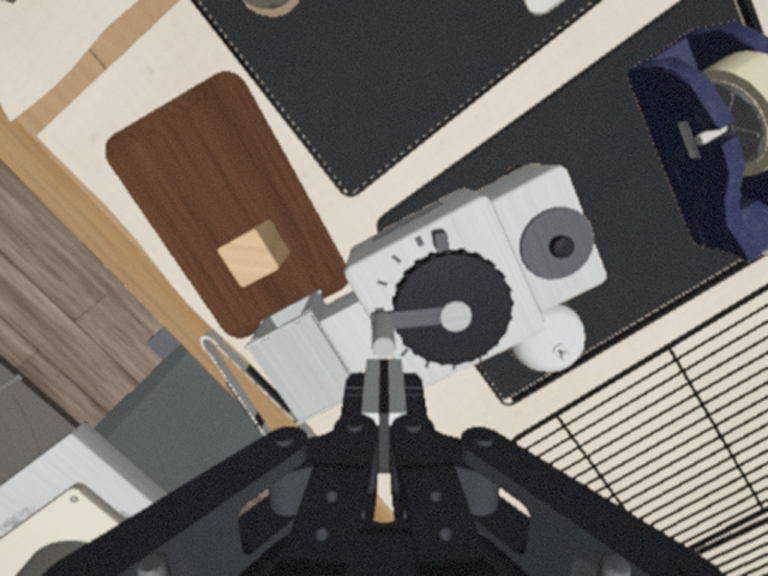

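View pics/s15.png

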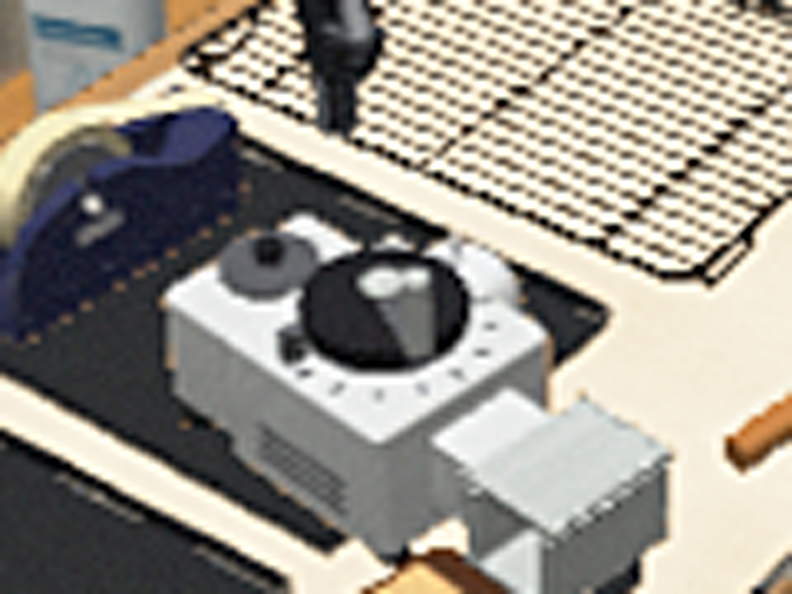

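```bash
python3 dial.py w15.npz 384 346 456 316; python3 mv.py .58 .13 .28 -36
python3 - <<'E'
from h import *
o=get_obs();f,K,T=cam('wrist',o);np.savez('w16.npz',K=K,T=T);crop(f,190,150,430,330,3.3,'pics/w16.png')
from fit2 import S
s=lambda u,v:np.array([165+(u+.5)/6.6-.5,150+(v+.5)/6.6-.5])
P=ray(S['K'],S['T'],s(414,275),.18);print(P)
for th in (.8,1.2,1.6):
    a=th+np.radians(79.9);q=np.array([.6065+.055*np.cos(a),.0725+.055*np.sin(a),.18]);u=proj(S['K'],S['T'],q);q[2]=.13;v=proj(S['K'],S['T'],q);print(th,(u-[165,150]+.5)*6.6,(v-[165,150]+.5)*6.6)
E
```

```text
[0.56295881 0.09988768 0.18      ] [0.60912162 0.07098477 0.138     ] 0.05446450726894996
theta 1.187678845980695
theta 1.1774141388505515
shift [-0.0001  0.0001 -0.0017] turn -0.0038 | now [0.5802 0.13   0.2783] yaw -36.22 tilt 1.09 F [-0.4 -0.8 -0.7] w 0.0001 t 17.4 q [ 0.14  0.08  1.45 -0.    1.59  0.77]
[0.56224287 0.09855359 0.18      ]
0.8 [373.17974606 284.60452126] [377.16840755 360.14804423]
1.2 [415.44939278 279.85426324] [418.58473835 355.31571823]
1.6 [451.73950881 265.64544626] [454.13448537 340.89467134]
```

View pics/w16.png

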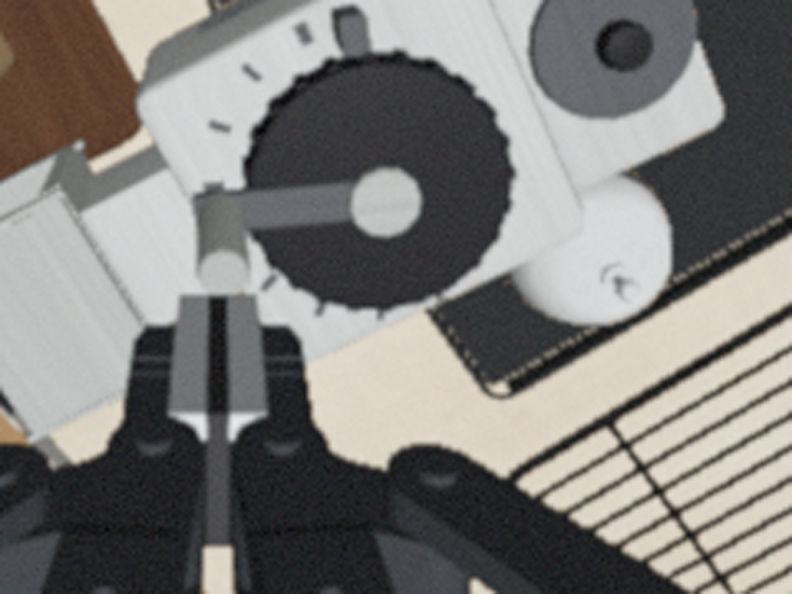

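```bash
python3 -c "
from bench import *
print(finish_job())"
```

```text
the job is handed in; nothing more can be done
None
```

I carried out every step and handed the job in after about 17.4 s of robot time. `finish_job()` gives no verdict, so what follows rests on my own last checks.

**Stopper:** I pushed it through the chute with the pusher. It dropped into the tray and stands upright there, with its centre about 60 mm past the far mouth. The fingers never came near it.

**Pusher:** I laid it on the counter and released it. The wrist picture shows it lying flat and clear of everything.

**Dial:** I turned it clockwise until the post sat against the stop block, which I measured as about 0 rad, with no load on the wrist. I then turned it back three clicks and raised the shut fingers clear.
- The last wrist picture gave 1.18–1.19 rad, and the scene camera matched 1.2 rad.
- The tick marks also show the arm on the third mark after the stop.
- One rough side-camera reading disagreed, at 0.95 rad. It put the post at an impossible radius (60 mm instead of 55 mm) and was taken while the finger was against the post, so I discounted it.

**Bystanders:** The tray, bell, card reader and jam jar looked unmoved in the pictures. I did not measure their displacement. The gripper was empty at about z = 0.28 m and touching nothing when I handed in.

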